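# Sort the bench after casting and stack the trays

## Task

Clear the bench into three containers: lay all the long hand tools (boxwood modelling tools and spatula) flat in the grey tray that is fixed on the white board, then turn the loose grey tray so that it stacks level on the ledges of that tray instead of nesting down into it, and set it on top. All the plaster casts belong lying flat, right way up, on the floor of the upper tray of the stack, and all the pigment pots standing upright in the wooden crate; leave the clay figure where it stands.

Things in the scene. Friction and masses are not known exactly. Their poses are not given: they have to be found in the camera images.
- worktop: Raised wooden worktop on the bench, fixed, 500 (x) x 1060 (y) mm, its top 70 mm above the bench (z = 0.070 m); origin in the middle of its underside on the bench. Trays, crate and all items stand on it. The wall is at x 0.72 m; a lamp plug sticks out of it to about x 0.65 near y -0.14, z 0.30 m: keep the hand clear
- base_tray: Grey plastic stack-nest tray fixed on a white board (286 x 186 x 12 mm). Origin in the middle of the board's underside, on the worktop, z up, x along the long side. Tray at the rim 260 (x) x 160 (y), 70 high: rim 82 mm above the worktop. Rim walls 5 mm, opening 250 x 150 mm; the lower part, up to 24 mm above its inner floor, is narrower: 236 x 136 outside, 228 x 128 inside
- base_floor (a point): Middle of the base tray's inner floor, 16 mm above the worktop, axes as the tray. Three columns stand on the floor: two in the corners of the +x end (floor level: x over 93, |y| over 37 mm; ledge on top: x 105 to 125, |y| 48 to 75) and one in the middle of the -x end (floor level: x under -93, |y| under 31 mm; ledge: x -105 to -125, |y| under 20)
- base_ledges (a point): Where the loose tray's origin belongs: middle of the base tray at the height of its three ledges, 74 mm above the worktop, 8 mm below the rim. Each tray has grooves under its columns: put on in the same facing it nests and sinks to about 52 mm; with its two-column end over this tray's one-column end it rests on the ledges, with 7 mm play inside the rim all round
- base_two_column_end (a point): Middle of the rim of the base tray's +x end, the one with two corner columns
- loose_tray: The other grey tray, the same moulding without a board, loose, empty, 250 g. Origin in the middle of its underside, z up, x along the long side, two-column end at +x; 260 x 160 x 70 mm. Pick it up by the rim from above: in the middle of each long side (|x| under 35 mm) the wall is thickened to 10 mm (|y| from 75 to 85, from 38 to 70 mm above the underside)
- loose_floor (a point): Middle of the loose tray's inner floor, 4 mm above its underside, axes as the tray; the casts belong on it (clear floor: |x| under 93, |y| under 64 mm)
- loose_two_column_end (a point): Middle of the rim of the loose tray's +x end, the one with two corner columns
- pot_crate: Shallow fixed open crate of light wood, 100 (x) x 190 (y) x 30 mm, walls and floor 7 mm. Origin in the middle of its underside, z up; the two pots stand side by side along its y
- boxwood_a: Boxwood modelling tool, 25 x 165 (along its y) x 9 mm, 25 g, lying flat. Origin in the middle of its underside; grip across its x in the middle. May be absent
- boxwood_b: A second boxwood modelling tool like the first. May be absent
- spatula: Square spatula, 180 mm along its y, wooden handle at +y (14 wide, 13 high, from y -20 to 90 mm), flat blade 26 wide at -y, 60 g. Origin in the middle of its underside; grip across its x at about y +10 mm. May be absent
- thick_cast: White plaster cast block, 52 (x) x 72 (y) x 34 mm, 150 g, a round key bump on its top. Origin in the middle of its underside, z up; grip across its x. May be absent
- flat_cast: White flat plaster cast tile, 63 x 63 x 15 mm, 70 g. Origin in the middle of its underside, z up; grip across its x. May be absent
- low_pot: Round pigment pot with screw lid, 55 mm across, 52 high, 60 g. Origin in the middle of its underside, z up; grip across the lid (the top 14 mm). May be absent
- tall_pot: Round pigment pot with screw lid, 55 mm across, 64 high, 80 g. Origin in the middle of its underside, z up; grip across the lid (the top 14 mm). May be absent
- maquette: Clay figure, 64 x 75 x 95 mm, a bystander that must stay standing where it is. Origin in the middle of its underside
- kidney: Red kidney-shaped rubber palette, 91 x 78 x 5 mm, lying flat; a bystander

How it is judged:
On the way, in this order (a step that is already met when the one before it is completed fails the run):
1. every tool present lies in the base tray (x of boxwood_a in the frame of base_floor between -0.045 and 0.045 m and y of boxwood_a in the frame of base_floor between -0.064 and 0.064 m and z of boxwood_a in the frame of base_floor between -0.01 and 0.032 m and linear speed of each of boxwood_a, boxwood_b, spatula below 0.03 m/s and x of boxwood_b in the frame of base_floor between -0.045 and 0.045 m and y of boxwood_b in the frame of base_floor between -0.064 and 0.064 m and z of boxwood_b in the frame of base_floor between -0.01 and 0.032 m and x of spatula in the frame of base_floor between -0.045 and 0.045 m and y of spatula in the frame of base_floor between -0.064 and 0.064 m and z of spatula in the frame of base_floor between -0.01 and 0.032 m), for 0.2 s.
2. the loose tray is turned and stacked on the base tray's ledges (x of loose_tray in the frame of base_tray between -0.015 and 0.015 m and y of loose_tray in the frame of base_tray between -0.015 and 0.015 m and z of loose_tray in the frame of base_tray between 0.069 and 0.08 m and x of loose_two_column_end in the frame of base_tray below -0.1 m and angle between loose_tray's own z axis and vertical below 0.05 rad and linear speed of loose_tray below 0.02 m/s), for 0.3 s.
At the end, for the whole second after the job is handed in: Tools in the base tray (middle within 45 x 64 mm of its floor's middle); loose tray on its ledges, turned, level, within 15 mm, underside 69-80 mm up; casts flat in it (at most 20 mm above floor); pots upright (0.15 rad) in the crate; all at rest, figure standing (all of step 1 and all of step 2 and x of thick_cast in the frame of loose_floor between -0.1 and 0.1 m and y of thick_cast in the frame of loose_floor between -0.064 and 0.064 m and z of thick_cast in the frame of loose_floor between -0.01 and 0.02 m and linear speed of each of thick_cast, flat_cast, low_pot, tall_pot below 0.03 m/s and angle between each of thick_cast, flat_cast, maquette's own z axis and vertical below 0.2 rad and x of flat_cast in the frame of loose_floor between -0.1 and 0.1 m and y of flat_cast in the frame of loose_floor between -0.064 and 0.064 m and z of flat_cast in the frame of loose_floor between -0.01 and 0.02 m and x of low_pot in the frame of pot_crate between -0.035 and 0.035 m and y of low_pot in the frame of pot_crate between -0.08 and 0.08 m and z of low_pot in the frame of pot_crate between -0.01 and 0.015 m and angle between each of low_pot, tall_pot's own z axis and vertical below 0.15 rad and x of tall_pot in the frame of pot_crate between -0.035 and 0.035 m and y of tall_pot in the frame of pot_crate between -0.08 and 0.08 m and z of tall_pot in the frame of pot_crate between -0.01 and 0.015 m); the robot touches nothing.
It fails at once if the clay figure was moved more than 50 mm or knocked over (distance of maquette from where it was at the start of the episode above 0.05 m or angle between maquette's own z axis and vertical above 0.5 rad).
Of boxwood_a, boxwood_b, spatula only 2 to 3 are there at a start; the rules pass over those that are not, and their reading is None.
Of thick_cast, flat_cast only 1 to 2 are there at a start; the rules pass over those that are not, and their reading is None.
Of low_pot, tall_pot only 1 to 2 are there at a start; the rules pass over those that are not, and their reading is None.
At some moment in a run one of boxwood_a, boxwood_b, spatula, thick_cast, flat_cast may be knocked a few centimetres aside while the robot is not near it.
It also fails if it takes over 210 s, if anything falls off the work surface, if the arm or the gripper's body presses on something with over 40 N, if the wrist force passes 120 N, or if a joint passes its speed limit or range.

## Robot

A 7-joint arm with a two-finger parallel gripper is mounted at the origin on the work surface; the furniture and walls round the work are solid. World frame = base frame: x ahead of the robot, y to its left, z up, the work surface at z = 0. Lengths are in m, angles in rad, forces in N, time in s.
With the tool pointing down it reaches from about 0.4 to 0.925 m from the base axis. Payload 5.6 kg.
Tool frame: the origin (TCP) lies between the finger pads; the fingertips stand 19 mm ahead of it and the grasp point (between the pads) is the TCP; z points along the fingers, y is the line along which they close (so a half turn about z gives the same grasp; the last joint's range is limited). The gripper opens to 85 mm and grips with 20 to 120 N. Pads are 22 mm wide; open, the fingers measure 114 mm over their backs; the gripper's body (76 mm by 85 mm) begins 54 mm behind the grasp point. The pads swing forward as they close: fully open they stand 13 mm farther back than shut.
Start: joints at [-1.314, 0.468, -0.012, 1.603, 0.006, 1.071, -0.056], TCP at [0.192, 0.621, 0.25] pointing down, gripper open.
Joint ranges: [-2.53, 2.53], [-0.31, 2.02], [-1.57, 1.55], [0.28, 2.44], [-1.29, 4.43], [0.15, 1.84], [-2.92, 2.92]. Speed limits (rad/s): [2.57, 2.57, 3.14, 3.14, 3.14, 3.14, 3.14].

## Interface

Orientations are given as a unit quaternion [x, y, z, w].
In Python, from workcell import arm, vision, ticket gives the robot as it stands.
- The arm moves only by the tool step_arm, never from a script. Its argument "increments" is a list of rows, each an object with "hand": the closure, from -1 (fully open) to 1 (shut); "delta_pos": the shift along the world's x, y, z in mm, a list of three; "twist": the turn, a rotation vector about the world's x, y, z in rad, a list of three. A call has 1 to 8 rows; each row is the pose to reach, as a shift and turn from the pose commanded when the call began; what a row does not reach only later rows make up. A row lasts 1/12 s, in which the tool goes at most 41.7 mm and 7.16 degrees, less where a joint would pass 70% of its speed; a pose out of reach is approached as far as the arm can. A call with a gripper value outside its range is refused whole. The fingers move at their own pace and stop on an object; "newtons" is the grip in N (left out, the last holds). Time passes only in rows, so rows that repeat a pose let the fingers close. It gives the time, the measured TCP pose, the force, the opening and the grip force at its end, in the units of the state.
- arm.read_state(): the state, without advancing time (a new reading comes with each control period).
- vision.grab_frame(name): name is "scene" or "top" or "wrist"; returns (picture, depth): 420x560x3 uint8, blue, green, red; 420x560 float32, m along the optical axis (not along the pixel's ray), 0 where there is no reading.
- vision.calibration(name): a dict with "intrinsics" (3x3 intrinsics, pixels), "dist_coeffs" ([k1, k2, p1, p2, k3] as OpenCV has them; the pictures are not rectified), "xyz" and "orientation" of the camera in the world. Camera axes: x right, y down, z forward; pixel columns grow to the right and rows downward; lengths in m; the calibration is good to about 2 mm. A picture is of the moment at which its call begins: read the wrist's pose just before it. calibration takes no time and is no camera call; for the wrist camera it gives the pose at the moment of the call.
- ticket.job_done(): hands the job in; it is judged then, once.
The state is a dict: "t": time; "joint_pos": joint angles; "joint_vel": joint speeds; "joint_torque": joint torques, N m; "tcp_pos": TCP position; "tool_rot": TCP orientation; "force": force on the tool from outside, world axes, zero at the start; "moment": the same for the moment, N m; "gripper_width": finger opening in m; "finger_force": force on a finger pad.
Only numpy, scipy, OpenCV 4.12 (cv2) and the standard library are available. Lean on these libraries where they do the work, as an engineer would, in place of code of your own. Each camera call takes 0.05 s, during which the arm holds its last target. There are 200 camera calls.

## Working session

There is one attempt and no reset: what is moved stays moved. The work goes in short steps, Python scripts to look and compute and a tool call to move; the robot and the scene stay as the last step left them, time stands still between calls to the robot, and variables do not carry over. Pictures are saved under pics/ and viewed, at most 14 in all, crops included, and the job is handed in when it is done.

Besides the shell and the picture viewer there is one more tool, called after ">>>" as name(argument=value, ...) on one line, values as JSON. step_arm: Moves the arm, as the interface text tells. Its arguments: {"type":"object","properties":{"increments":{"type":"array","items":{"type":"object","properties":{"hand":{"type":"number"},"delta_pos":{"type":"array","items":{"type":"number"}},"twist":{"type":"array","items":{"type":"number"}}}}},"newtons":{"type":"number"}},"required":["increments"]}

```bash
mkdir -p pics; ls
python3 - <<'E'
from workcell import arm, vision
import cv2, numpy as np
s=arm.read_state(); print(s)
for n in ("scene","top"):
    p,d=vision.grab_frame(n); cv2.imwrite(f"pics/{n}0.png",p); np.save(f"{n}0.npy",d)
    print(n,vision.calibration(n))
E
```

```text
pics
{'t': 0.0, 'joint_pos': array([-1.31403918,  0.46840663, -0.01161434,  1.60365541,  0.00599893,
        1.07139187, -0.05631546]), 'joint_vel': array([ 0.00115666,  0.00011689, -0.0012521 , -0.00130208,  0.00191115,
       -0.0001014 ,  0.00092705]), 'joint_torque': array([-3.58811785e-04, -5.32376647e+01,  2.14324496e-02, -2.51311702e+01,
        1.14580197e-02,  7.60936586e-03,  3.30908779e-05]), 'tcp_pos': array([0.19183493, 0.62048174, 0.24930603]), 'tool_rot': array([ 1.49352360e-01,  9.88783616e-01, -9.10104151e-04, -7.65808446e-05]), 'force': array([-0.33824317, -0.30392925, -0.1011921 ]), 'moment': array([-0.02275203, -0.00980418, -0.01377826]), 'finger_force': 0.0, 'gripper_width': 0.08549966763597162}
scene {'intrinsics': array([[382.78191968,   0.        , 278.59915264],
       [  0.        , 382.78191968, 210.32775338],
       [  0.        ,   0.        ,   1.        ]]), 'dist_coeffs': array([-0.05130694,  0.        ,  0.        ,  0.        ,  0.        ]), 'xyz': array([-0.13976054, -0.33195606,  0.82200862]), 'orientation': array([ 0.80437166, -0.46224739,  0.1928766 , -0.31955   ])}
top {'intrinsics': array([[423.87333373,   0.        , 275.09605125],
       [  0.        , 423.87333373, 211.44554783],
       [  0.        ,   0.        ,   1.        ]]), 'dist_coeffs': array([0.01416132, 0.        , 0.        , 0.        , 0.        ]), 'xyz': array([ 0.31700203, -0.0077293 ,  1.1826993 ]), 'orientation': array([ 0.71597842, -0.69629908,  0.03960367, -0.03120958])}
```

View pics/top0.png

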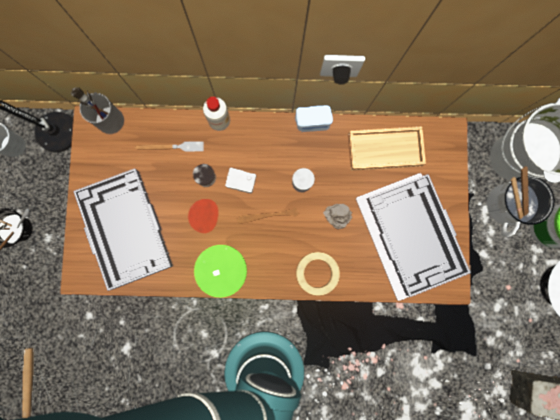

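View pics/scene0.png

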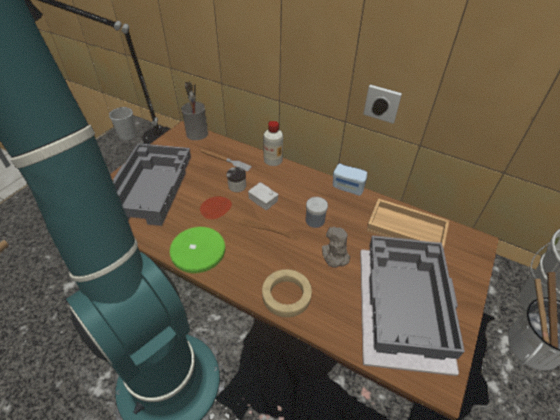

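The top view shows the spatula (170,147), a dark-lid pot (203,175), a cast (240,180), a white-lid pot (303,180), a faint boxwood tool (265,215), the figure (338,215), the crate (388,148), the base tray (412,235) and the loose tray (122,228). I'll zoom in on a few of these and measure.

```bash
cat > h.py <<'E'
from workcell import arm, vision
import cv2, numpy as np
from scipy.spatial.transform import Rotation as R
def cast(cal,px,z):
    px=np.array(px,float).reshape(-1,1,2)
    u=cv2.undistortPoints(px,cal["intrinsics"],cal["dist_coeffs"]).reshape(-1,2)
    d=R.from_quat(cal["orientation"]).apply(np.c_[u,np.ones(len(u))])
    o=cal["xyz"]; return o+d*((z-o[2])/d[:,2])[:,None]
def rect(cal,mask,z,mn=60):
    out=[]
    for c in cv2.findContours(mask,cv2.RETR_EXTERNAL,cv2.CHAIN_APPROX_NONE)[0]:
        if cv2.contourArea(c)<mn: continue
        w=cast(cal,c.reshape(-1,2),z)[:,:2]*1000
        r=cv2.minAreaRect(w.astype(np.float32)); out.append((np.round(r[0]),np.round(r[1]),round(r[2],1),c.reshape(-1,2).mean(0).round()))
    return out
E
python3 - <<'E'
from h import *
p=cv2.imread("pics/top0.png"); d=np.load("top0.npy"); cal=vision.calibration("top")
a=cv2.resize(p[120:260,120:360],None,fx=3.3,fy=3.3,interpolation=cv2.INTER_CUBIC)
cv2.imwrite("pics/c1.png",a[:600,:800])
b=np.hstack([p[160:300,65:180],p[160:305,350:480][:140]]); cv2.imwrite("pics/c2.png",cv2.resize(b,None,fx=3.2,fy=3.2,interpolation=cv2.INTER_CUBIC))
# world height map
v,u=np.mgrid[0:420,0:560]; 
w=cv2.undistortPoints(np.stack([u,v],-1).reshape(-1,1,2).astype(float),cal["intrinsics"],cal["dist_coeffs"]).reshape(-1,2)
P=R.from_quat(cal["orientation"]).apply(np.c_[w,np.ones(len(w))]*d.reshape(-1,1))+cal["xyz"]
Z=P[:,2].reshape(420,560); np.save("P0.npy",P.reshape(420,560,3))
for n,(x,y) in dict(spat=(165,147),blade=(190,147),potd=(203,175),cast=(240,180),potw=(303,180),box=(265,215),fig=(338,215),crate=(388,148),base=(412,235),loose=(122,228),top=(300,240)).items(): print(n,P.reshape(420,560,3)[y,x].round(3))
for nm,(lo,hi) in dict(rims=(.130,.160),mid=(.09,.125)).items():
    m=((Z>lo)&(Z<hi)).astype(np.uint8)*255
    for r in rect(cal,m,(lo+hi)/2): print(nm,r)
E
```

```text
spat [0.59  0.276 0.082]
blade [0.594 0.212 0.074]
potd [0.511 0.166 0.123]
cast [0.506 0.074 0.094]
potw [ 0.504 -0.087  0.133]
box [0.418 0.007 0.077]
fig [ 0.416 -0.171  0.16 ]
crate [ 0.606 -0.315  0.08 ]
base [ 0.376 -0.376  0.084]
loose [0.374 0.378 0.073]
top [ 0.356 -0.087  0.071]
rims (array([50., -1.]), array([ 39., 116.]), 3.6, array([263., 365.]))
rims (array([ 425., -178.]), array([49., 45.]), 64.8, array([339., 212.]))
rims (array([ 374., -370.]), array([260., 175.]), 22.7, array([418., 235.]))
rims (array([370., 354.]), array([258., 170.]), 22.7, array([122., 229.]))
rims (array([506., -87.]), array([52., 52.]), 20.2, array([304., 179.]))
rims (array([ 584., -636.]), array([164.,  62.]), 16.5, array([524., 159.]))
rims (array([ 683., -695.]), array([71., 27.]), 79.0, array([547., 117.]))
rims (array([652., 130.]), array([28., 57.]), 20.9, array([219., 119.]))
rims (array([ 667., -110.]), array([47., 88.]), 5.4, array([315., 116.]))
rims (array([647., 409.]), array([40., 72.]), 54.9, array([107., 117.]))
rims (array([ 715., -121.]), array([  16., 1201.]), 0.0, array([31
[... 860 characters left out ...]
9., 53.]), 46.7, array([204., 175.]))
mid (array([ 599., -623.]), array([111.,  39.]), 7.3, array([508., 150.]))
mid (array([ 600., -304.]), array([101., 193.]), 5.1, array([387., 148.]))
mid (array([ 649., -114.]), array([16., 84.]), 1.8, array([314., 127.]))
mid (array([ 620., -708.]), array([ 85., 137.]), 87.9, array([542., 148.]))
mid (array([662., 463.]), array([18., 36.]), 86.0, array([ 91., 115.]))
mid (array([645., 410.]), array([42., 71.]), 50.4, array([112., 123.]))
mid (array([ 714., -284.]), array([ 17., 833.]), 0.2, array([381., 104.]))
mid (array([715., 303.]), array([278.,  15.]), 90.0, array([155.,  97.]))
mid (array([716., 607.]), array([ 14., 187.]), 0.4, array([36., 93.]))
```

View pics/c1.png

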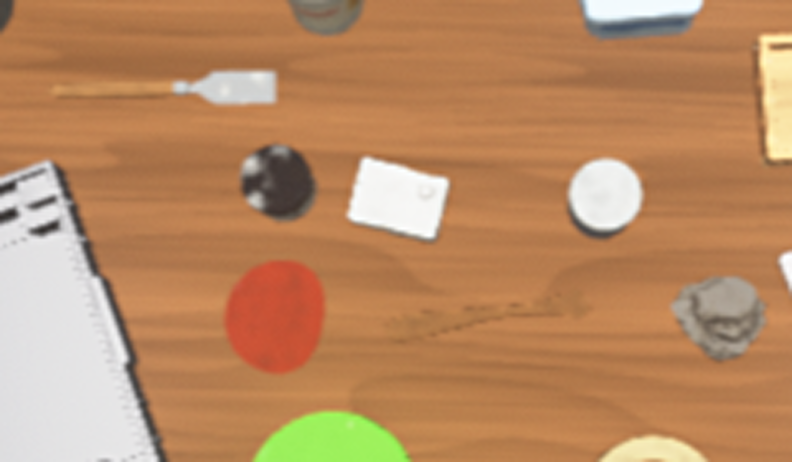

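View pics/c2.png

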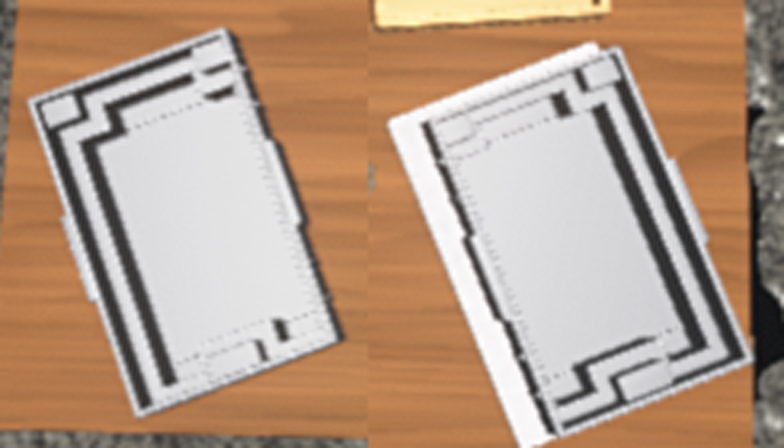

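The spatula, one boxwood tool, a block cast (~70x50 mm) with its bump up, and a tall and a low pot are present. Both trays have their two-column end at the top, so a 180° turn is needed. Next I measure the poses and check for a camouflaged second boxwood.

Run:
```python
from h import *
P=np.load("P0.npy"); cal=vision.calibration("top")
Z=cv2.medianBlur(P[...,2].astype(np.float32),5)
# plane fit of worktop
m=(abs(Z-.072)<.004)&(P[...,0]>.22)&(P[...,0]<.68)&(abs(P[...,1])<.5)
A=np.c_[P[m][:,:2],np.ones(m.sum())]; k=np.linalg.lstsq(A,Z[m],rcond=None)[0]; print("plane",k,(Z[m]-A@k).std())
res=Z-(P[...,0]*k[0]+P[...,1]*k[1]+k[2])
roi=(P[...,0]>.2)&(P[...,0]<.7)&(abs(P[...,1])<.53)
mm=((res>.0035)&roi).astype(np.uint8)*255
for r in rect(cal,mm,.08,25): print("res",r)
def ends(a,b,z):
    w=cast(cal,[a,b],z)*1000; d=w[1]-w[0]; print(w.round(0)[:,:2],np.mean(w,0).round(0)[:2],np.hypot(*d[:2]).round(),np.degrees(np.arctan2(d[1],d[0])).round(1))
ends((203.6,146.4),(136.7,148),.076); ends((299,211),(238,220),.078)
for n,(lo,hi,c) in dict(base=(.143,.160,(.37,-.37)),loose=(.130,.15,(.37,.36)),crate=(.093,.107,(.6,-.305))).items():
    q=(Z>lo)&(Z<hi)&(abs(P[...,0]-c[0])<.16)&(abs(P[...,1]-c[1])<.13); print(n,cv2.minAreaRect((P[q][:,:2]*1000).astype(np.float32)))
```

```text
plane [-0.00090552  0.00092096  0.07113411] 0.0013654578294638598
res (array([ 272., -134.]), array([107., 109.]), 1.3, array([318., 273.]))
res (array([272., 117.]), array([130., 131.]), 1.6, array([221., 271.]))
res (array([417.,  -0.]), array([ 19., 157.]), 9.5, array([268., 215.]))
res (array([ 425., -185.]), array([68., 64.]), 46.2, array([338., 215.]))
res (array([412., 166.]), array([81., 68.]), 2.3, array([203., 216.]))
res (array([ 378., -380.]), array([289., 210.]), 22.7, array([413., 236.]))
res (array([374., 375.]), array([277., 185.]), 22.2, array([122., 229.]))
res (array([515., -89.]), array([56., 64.]), 46.7, array([303., 180.]))
res (array([507.,  73.]), array([75., 54.]), 75.6, array([241., 180.]))
res (array([519., 169.]), array([62., 54.]), 46.7, array([204., 175.]))
res (array([590., 297.]), array([ 11., 110.]), 1.8, array([157., 147.]))
res (array([596., 219.]), array([31., 15.]), 77.5, array([187., 146.]))
res (array([ 606., -310.]), array([109., 201.]), 5.7, array([386., 148.]))
res (array([ 681., -116.]), array([68., 98.]), 5.9, array([313., 118.]))
res (array([687., 144.]), array([96., 62.]), 20.1, array([216., 113.]))
res (array([689., 464.]), array([167.,  78.]), 46.9, array([ 96., 109.]))
res (array([ 803., -187.]), array([46., 50.]), 83.0, array([341.,  75.]))
[[597. 175.]
 [587. 352.]] [592. 263.] 177.0 93.2
[[431. -82.]
 [403.  77.]] [417.  -3.] 161.0 100.1
base ((372.8790588378906, -387.5911865234375), (275.8502502441406, 200.45726013183594), 22.917572021484375)
loose ((376.0135192871094, 371.6202392578125), (281.46331787109375, 191.20172119140625), 22.508230209350586)
crate ((582.5033569335938, -300.3999938964844), (259.22979736328125, 276.054931640625), 87.970458984375)
```

Only one boxwood tool is there: centre (417,-2), axis 100°. The spatula grip point is (591,273), axis 93°. I'll take the spatula first.

>>> step_arm(increments=[{"delta_pos": [240,-210,0],"twist": [0,0,-0.75],"hand": -1},{"delta_pos": [240,-210,0],"twist": [0,0,-0.75],"hand": -1},{"delta_pos": [240,-210,0],"twist": [0,0,-0.75],"hand": -1},{"delta_pos": [240,-210,0],"twist": [0,0,-0.75],"hand": -1},{"delta_pos": [240,-210,0],"twist": [0,0,-0.75],"hand": -1},{"delta_pos": [240,-210,0],"twist": [0,0,-0.75],"hand": -1},{"delta_pos": [240,-210,0],"twist": [0,0,-0.75],"hand": -1},{"delta_pos": [240,-210,0],"twist": [0,0,-0.75],"hand": -1}])

```text
t: 0.77
tcp_pos: [0.4353, 0.407, 0.2502]
tool_rot: [0.503, 0.864, -0.0, 0.001]
force: [-0.2, -0.3, 0.1]
gripper_width: 0.0855
finger_force: 0.0
```

>>> step_arm(increments=[{"delta_pos": [159,-137,0],"twist": [0,0,-0.465],"hand": -1},{"delta_pos": [159,-137,0],"twist": [0,0,-0.465],"hand": -1},{"delta_pos": [159,-137,0],"twist": [0,0,-0.465],"hand": -1},{"delta_pos": [159,-137,0],"twist": [0,0,-0.465],"hand": -1},{"delta_pos": [159,-137,0],"twist": [0,0,-0.465],"hand": -1},{"delta_pos": [159,-137,0],"twist": [0,0,-0.465],"hand": -1},{"delta_pos": [159,-137,0],"twist": [0,0,-0.465],"hand": -1}])

```text
t: 1.35
tcp_pos: [0.593, 0.2702, 0.2497]
tool_rot: [0.689, 0.724, -0.001, 0.001]
force: [-0.3, -0.4, -0.3]
gripper_width: 0.0856
finger_force: 0.0
```

```bash
cat >> h.py <<'E'
def st():
    s=arm.read_state(); y=R.from_quat(s["tool_rot"]).as_matrix()[:,1]
    print("t",round(s["t"],2),"tcp",(s["tcp_pos"]*1000).round(1),"c",np.degrees(np.arctan2(y[1],y[0])).round(1),"j",s["joint_pos"].round(2),"w",round(s["gripper_width"]*1000,1),"ff",round(s["finger_force"],1),"F",s["force"].round(1)); return s
def look(name,cam="wrist"):
    st(); cal=vision.calibration(cam); p,d=vision.grab_frame(cam); cv2.imwrite(f"pics/{name}.png",p); return p,d,cal
E
python3 - <<'E'
from h import *
p,d,cal=look("w1"); print(cal["xyz"],cal["orientation"])
E
```

```text
t 1.35 tcp [593.  270.2 249.7] c 2.9 j [-0.76  0.48  0.39  1.62 -0.2   1.08 -0.27] w 85.6 ff 0.0 F [-0.3 -0.4 -0.3]
[0.5891634  0.35413169 0.37327447] [0.98619067 0.02424503 0.00412512 0.16377767]
```

View pics/w1.png

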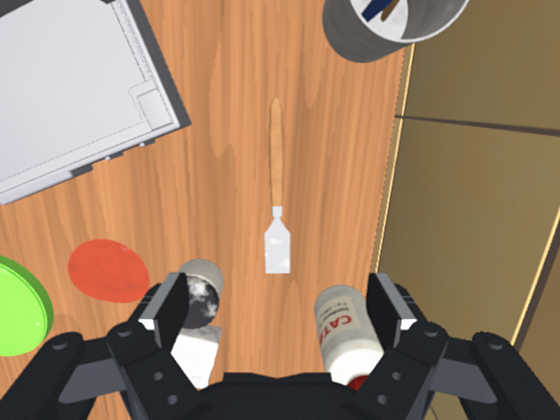

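The wrist view shows the spatula nearly vertical in the frame: handle end (276,98), blade end (277,272). It is clear of the bottle.

Run:
```python
from h import *
cal=vision.calibration("wrist")
a=cast(cal,[(276,98)],.078)[0]; b=cast(cal,[(277,272)],.072)[0]
d=(a-b)[:2]; u=d/np.hypot(*d); m=(a+b)[:2]/2
print(a,b,np.hypot(*d),np.degrees(np.arctan2(d[1],d[0])),"grip",(m+.01*u)*1000)
```

```text
[0.58574962 0.36291769 0.078     ] [0.59607436 0.18514171 0.072     ] 0.17807554168601683 93.32384913463635 grip [590.33219304 284.01287602]
```

>>> step_arm(increments=[{"delta_pos": [-3,14,-60],"hand": -0.2},{"delta_pos": [-3,14,-100],"hand": -0.2},{"delta_pos": [-3,14,-140],"hand": -0.2},{"delta_pos": [-3,14,-150],"hand": -0.2},{"delta_pos": [-3,14,-157],"hand": -0.2},{"delta_pos": [-3,14,-157],"hand": -0.2}], newtons=60)

```text
invalid input at $.increments[0]: expected keys hand, delta_pos, twist
```

>>> step_arm(increments=[{"hand": 1,"delta_pos": [0,0,0]},{"hand": 1,"delta_pos": [0,0,0]},{"hand": 1,"delta_pos": [0,0,0]},{"hand": 1,"delta_pos": [0,0,0]},{"hand": 1,"delta_pos": [0,0,0]}])

```text
invalid input at $.increments[0]: expected keys hand, delta_pos, twist
```

>>> step_arm(increments=[{"delta_pos": [-3,14,-60],"twist": [0,0,0],"hand": -0.2},{"delta_pos": [-3,14,-100],"twist": [0,0,0],"hand": -0.2},{"delta_pos": [-3,14,-140],"twist": [0,0,0],"hand": -0.2},{"delta_pos": [-3,14,-150],"twist": [0,0,0],"hand": -0.2},{"delta_pos": [-3,14,-157],"twist": [0,0,0],"hand": -0.2},{"delta_pos": [-3,14,-157],"twist": [0,0,0],"hand": -0.2}], newtons=60)

```text
t: 1.9
tcp_pos: [0.5855, 0.289, 0.0909]
tool_rot: [0.686, 0.727, -0.002, -0.001]
force: [0.0, 0.2, 0.0]
gripper_width: 0.051
finger_force: 0.0
```

>>> step_arm(increments=[{"hand": 1,"delta_pos": [0,0,0],"twist": [0,0,0]},{"hand": 1,"delta_pos": [0,0,0],"twist": [0,0,0]},{"hand": 1,"delta_pos": [0,0,0],"twist": [0,0,0]},{"hand": 1,"delta_pos": [0,0,0],"twist": [0,0,0]},{"hand": 1,"delta_pos": [0,0,0],"twist": [0,0,0]}])

```text
t: 2.32
tcp_pos: [0.5894, 0.2888, 0.0959]
tool_rot: [0.687, 0.727, 0.002, 0.0]
force: [-1.6, -0.2, 7.0]
gripper_width: 0.0095
finger_force: 58.8
```

>>> step_arm(increments=[{"hand": 1,"delta_pos": [0,0,40],"twist": [0,0,0]},{"hand": 1,"delta_pos": [0,0,80],"twist": [0,0,0]},{"hand": 1,"delta_pos": [0,0,120],"twist": [0,0,0]},{"hand": 1,"delta_pos": [0,0,130],"twist": [0,0,0]},{"hand": 1,"delta_pos": [0,0,130],"twist": [0,0,0]}])

```text
t: 2.73
tcp_pos: [0.5903, 0.2888, 0.2286]
tool_rot: [0.687, 0.727, 0.004, 0.001]
force: [-0.2, -0.8, -0.9]
gripper_width: 0.0093
finger_force: 58.6
```

Run:
```python
from h import *
p,d,cal=look("w2")
```

```text
t 2.73 tcp [590.3 288.8 228.6] c 3.2 j [-0.78  0.51  0.38  1.63 -0.21  1.03 -0.28] w 9.3 ff 58.6 F [-0.2 -0.8 -0.9]
```

View pics/w2.png

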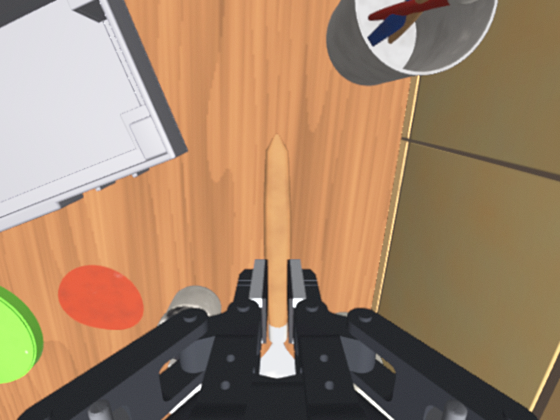

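The spatula is held level, with its handle (270,140–330) pointing up in the frame. Now I carry it to the base tray.

>>> step_arm(increments=[{"delta_pos": [-100,-310,30],"twist": [0,0,-0.6],"hand": 1},{"delta_pos": [-100,-310,30],"twist": [0,0,-0.6],"hand": 1},{"delta_pos": [-100,-310,30],"twist": [0,0,-0.6],"hand": 1},{"delta_pos": [-100,-310,30],"twist": [0,0,-0.6],"hand": 1},{"delta_pos": [-100,-310,30],"twist": [0,0,-0.6],"hand": 1},{"delta_pos": [-100,-310,30],"twist": [0,0,-0.6],"hand": 1},{"delta_pos": [-100,-310,30],"twist": [0,0,-0.6],"hand": 1},{"delta_pos": [-100,-310,30],"twist": [0,0,-0.6],"hand": 1}])

```text
t: 3.45
tcp_pos: [0.4856, -0.0245, 0.252]
tool_rot: [0.871, 0.491, -0.002, -0.0]
force: [0.8, -1.1, 0.3]
gripper_width: 0.0093
finger_force: 58.7
```

>>> step_arm(increments=[{"delta_pos": [-101,-321,20],"twist": [0,0,-0.63],"hand": 1},{"delta_pos": [-101,-321,20],"twist": [0,0,-0.63],"hand": 1},{"delta_pos": [-101,-321,20],"twist": [0,0,-0.63],"hand": 1},{"delta_pos": [-101,-321,20],"twist": [0,0,-0.63],"hand": 1},{"delta_pos": [-101,-321,20],"twist": [0,0,-0.63],"hand": 1},{"delta_pos": [-101,-321,20],"twist": [0,0,-0.63],"hand": 1},{"delta_pos": [-101,-321,20],"twist": [0,0,-0.63],"hand": 1},{"delta_pos": [-101,-321,20],"twist": [0,0,-0.63],"hand": 1}])

```text
t: 4.12
tcp_pos: [0.3866, -0.3402, 0.2718]
tool_rot: [0.98, 0.197, -0.001, -0.001]
force: [0.9, -1.1, 0.1]
gripper_width: 0.0093
finger_force: 58.7
```

Run:
```python
from h import *
p,d,cal=look("w3")
np.save("w3d.npy",d)
```

```text
t 4.12 tcp [ 386.6 -340.2  271.8] c -67.2 j [-0.11  0.28  0.92  1.95 -0.26  1.04 -0.25] w 9.3 ff 58.7 F [ 0.9 -1.1  0.1]
```

View pics/w3.png

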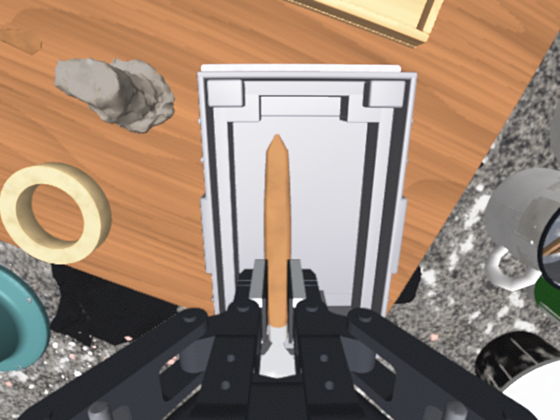

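The view shows the tray aligned with the hand, its +x rim corners at (200,73) and (415,74) with a column in each. The spatula is over the left part of the floor.

Run:
```python
from h import *
cal=vision.calibration("wrist")
c=cast(cal,[(200,73),(415,74)],.152)[:,:2]*1000; print(c.round(1), np.hypot(*(c[1]-c[0])))
u=(c[0]-c[1])/np.hypot(*(c[0]-c[1])); x=np.array([u[1],-u[0]]); print("yaw",np.degrees(np.arctan2(x[1],x[0])), "centre",c.mean(0)-130*x)
tray=c.mean(0)-130*x
for n,px in dict(lt=(202,200),lb=(208,272),rt=(405,198),rb=(399,272)).items():
    w=cast(cal,[px],.152)[0,:2]*1000-tray; print(n,w@x,w@u)
```

```text
[[ 459.3 -257.8]
 [ 518.  -402.6]] 156.22965467804786
yaw 22.07488376882585 centre [ 368.16068626 -379.05319586]
lt 34.252587535062275 83.62231381434827
lb -32.209767482656915 83.54775467543352
rt 35.702120789714655 -82.49564931091415
rb -33.111918848569125 -86.42719841710432
```

>>> step_arm(increments=[{"delta_pos": [-2,-11,-40],"twist": [0,0,0],"hand": 1},{"delta_pos": [-2,-11,-80],"twist": [0,0,0],"hand": 1},{"delta_pos": [-2,-11,-110],"twist": [0,0,0],"hand": 1},{"delta_pos": [-2,-11,-130],"twist": [0,0,0],"hand": 1},{"delta_pos": [-2,-11,-145],"twist": [0,0,0],"hand": 1},{"delta_pos": [-2,-11,-155],"twist": [0,0,0],"hand": 1},{"delta_pos": [-2,-11,-157],"twist": [0,0,0],"hand": 1},{"delta_pos": [-2,-11,-157],"twist": [0,0,0],"hand": 1}])

```text
t: 4.83
tcp_pos: [0.3855, -0.35, 0.1153]
tool_rot: [0.98, 0.197, -0.001, -0.001]
force: [-1.2, -0.7, -0.6]
gripper_width: 0.009
finger_force: 58.7
```

>>> step_arm(increments=[{"delta_pos": [0,0,0],"twist": [0,0,0],"hand": 0.3},{"delta_pos": [0,0,0],"twist": [0,0,0],"hand": 0.3},{"delta_pos": [0,0,0],"twist": [0,0,0],"hand": 0.3},{"delta_pos": [0,0,40],"twist": [0,0,0],"hand": 0.3},{"delta_pos": [0,0,80],"twist": [0,0,0],"hand": 0.3},{"delta_pos": [0,0,120],"twist": [0,0,0],"hand": 0.3},{"delta_pos": [0,0,140],"twist": [0,0,0],"hand": 0.3}])

```text
t: 5.42
tcp_pos: [0.387, -0.3522, 0.2608]
tool_rot: [0.98, 0.197, 0.003, 0.002]
force: [1.4, -0.6, 0.1]
gripper_width: 0.03
finger_force: 0.0
```

>>> step_arm(increments=[{"delta_pos": [45,240,0],"twist": [0,0,0.85],"hand": -0.2},{"delta_pos": [45,240,0],"twist": [0,0,0.85],"hand": -0.2},{"delta_pos": [45,240,0],"twist": [0,0,0.85],"hand": -0.2},{"delta_pos": [45,240,0],"twist": [0,0,0.85],"hand": -0.2},{"delta_pos": [45,240,0],"twist": [0,0,0.85],"hand": -0.2},{"delta_pos": [45,240,0],"twist": [0,0,0.85],"hand": -0.2},{"delta_pos": [45,240,0],"twist": [0,0,0.85],"hand": -0.2}])

```text
t: 6.0
tcp_pos: [0.4324, -0.1032, 0.2566]
tool_rot: [0.807, 0.59, 0.002, -0.001]
force: [0.4, -0.1, -1.4]
gripper_width: 0.0514
finger_force: 0.0
```

>>> step_arm(increments=[{"delta_pos": [-15,80,0],"twist": [0,0,0.495],"hand": -0.2},{"delta_pos": [-15,80,0],"twist": [0,0,0.495],"hand": -0.2},{"delta_pos": [-15,80,0],"twist": [0,0,0.495],"hand": -0.2},{"delta_pos": [-15,80,0],"twist": [0,0,0.495],"hand": -0.2},{"delta_pos": [-15,80,0],"twist": [0,0,0.495],"hand": -0.2},{"delta_pos": [-15,80,0],"twist": [0,0,0.495],"hand": -0.2}])

```text
t: 6.5
tcp_pos: [0.4163, -0.0305, 0.2566]
tool_rot: [0.646, 0.764, 0.001, 0.0]
force: [-0.2, -0.1, -0.6]
gripper_width: 0.0512
finger_force: 0.0
```

Run:
```python
from h import *
p,d,cal=look("w4")
```

```text
t 6.5 tcp [416.3 -30.5 256.6] c 9.6 j [-0.57  0.04  0.59  2.16 -0.03  0.95  0.2 ] w 51.2 ff 0.0 F [-0.2 -0.1 -0.6]
```

View pics/w4.png

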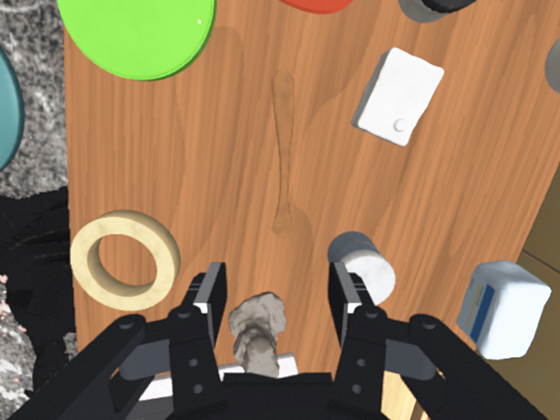

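The boxwood runs from (283,70) to (286,233). The cast's top face is at (399,96) with its bump at (400,125), and the white-lid pot is at (372,278).

Run:
```python
from h import *
cal=vision.calibration("wrist")
a=cast(cal,[(283,70)],.077)[0]; b=cast(cal,[(286,233)],.077)[0]
d=(a-b)[:2]; print(a,b,np.hypot(*d),np.degrees(np.arctan2(d[1],d[0])),"mid",(a+b)/2)
p=cv2.imread("pics/w4.png"); m=cv2.inRange(p,(200,200,200),(255,255,255))
m[:, :330]=0; m[160:]=0; m=cv2.morphologyEx(m,cv2.MORPH_OPEN,np.ones((3,3)))
print(rect(cal,m,.104))
```

```text
[0.40328138 0.08294406 0.077     ] [ 0.4332394  -0.07117391  0.077     ] 0.15700264638340575 101.00018410774136 mid [0.41826039 0.00588508 0.077     ]
[(array([503.,  75.]), array([68., 49.]), 78.1, array([400.,  96.]))]
```

>>> step_arm(increments=[{"delta_pos": [2,36,-40],"twist": [0,0,0.024],"hand": -0.2},{"delta_pos": [2,36,-80],"twist": [0,0,0.024],"hand": -0.2},{"delta_pos": [2,36,-120],"twist": [0,0,0.024],"hand": -0.2},{"delta_pos": [2,36,-145],"twist": [0,0,0.024],"hand": -0.2},{"delta_pos": [2,36,-158],"twist": [0,0,0.024],"hand": -0.2},{"delta_pos": [2,36,-164],"twist": [0,0,0.024],"hand": -0.2},{"delta_pos": [2,36,-164],"twist": [0,0,0.024],"hand": -0.2}])

```text
t: 7.13
tcp_pos: [0.4176, 0.0049, 0.0911]
tool_rot: [0.636, 0.772, -0.001, -0.001]
force: [-0.3, 0.9, 0.1]
gripper_width: 0.0511
finger_force: 0.0
```

>>> step_arm(increments=[{"hand": 1,"delta_pos": [0,0,0],"twist": [0,0,0]},{"hand": 1,"delta_pos": [0,0,0],"twist": [0,0,0]},{"hand": 1,"delta_pos": [0,0,0],"twist": [0,0,0]},{"hand": 1,"delta_pos": [0,0,0],"twist": [0,0,0]},{"hand": 1,"delta_pos": [0,0,0],"twist": [0,0,0]},{"hand": 1,"delta_pos": [0,0,0],"twist": [0,0,0]}])

```text
t: 7.63
tcp_pos: [0.4192, 0.0056, 0.0936]
tool_rot: [0.635, 0.772, 0.001, 0.001]
force: [-2.1, -1.5, 6.3]
gripper_width: 0.0201
finger_force: 58.6
```

>>> step_arm(increments=[{"hand": 1,"delta_pos": [0,0,40],"twist": [0,0,0]},{"hand": 1,"delta_pos": [0,0,80],"twist": [0,0,0]},{"hand": 1,"delta_pos": [0,0,120],"twist": [0,0,0]},{"hand": 1,"delta_pos": [0,0,160],"twist": [0,0,0]},{"hand": 1,"delta_pos": [0,0,170],"twist": [0,0,0]},{"hand": 1,"delta_pos": [0,0,170],"twist": [0,0,0]}])

```text
t: 8.13
tcp_pos: [0.4204, 0.006, 0.2663]
tool_rot: [0.635, 0.773, 0.005, 0.002]
force: [0.3, 0.9, -0.5]
gripper_width: 0.02
finger_force: 59.1
```

>>> step_arm(increments=[{"delta_pos": [10,-250,0],"twist": [0,0,-0.85],"hand": 1},{"delta_pos": [10,-250,0],"twist": [0,0,-0.85],"hand": 1},{"delta_pos": [10,-250,0],"twist": [0,0,-0.85],"hand": 1},{"delta_pos": [10,-250,0],"twist": [0,0,-0.85],"hand": 1},{"delta_pos": [10,-250,0],"twist": [0,0,-0.85],"hand": 1},{"delta_pos": [10,-250,0],"twist": [0,0,-0.85],"hand": 1},{"delta_pos": [10,-250,0],"twist": [0,0,-0.85],"hand": 1}])

```text
t: 8.72
tcp_pos: [0.4262, -0.2529, 0.2625]
tool_rot: [0.901, 0.434, -0.001, 0.003]
force: [-0.3, -0.9, -0.1]
gripper_width: 0.0201
finger_force: 59.1
```

>>> step_arm(increments=[{"delta_pos": [-48,-154,0],"twist": [0,0,-0.52],"hand": 1},{"delta_pos": [-48,-154,0],"twist": [0,0,-0.52],"hand": 1},{"delta_pos": [-48,-154,0],"twist": [0,0,-0.52],"hand": 1},{"delta_pos": [-48,-154,0],"twist": [0,0,-0.52],"hand": 1},{"delta_pos": [-48,-154,0],"twist": [0,0,-0.52],"hand": 1},{"delta_pos": [-48,-154,0],"twist": [0,0,-0.52],"hand": 1},{"delta_pos": [-48,-154,0],"twist": [0,0,-0.52],"hand": 1}])

```text
t: 9.3
tcp_pos: [0.3798, -0.3978, 0.2612]
tool_rot: [0.98, 0.197, -0.0, -0.001]
force: [0.3, 1.3, -0.5]
gripper_width: 0.0199
finger_force: 59.1
```

Run:
```python
from h import *
p,d,cal=look("w5")
```

```text
t 9.3 tcp [ 379.8 -397.8  261.2] c -67.3 j [-0.04  0.41  1.01  1.88 -0.4   1.07 -0.04] w 19.9 ff 59.1 F [ 0.3  1.3 -0.5]
```

View pics/w5.png

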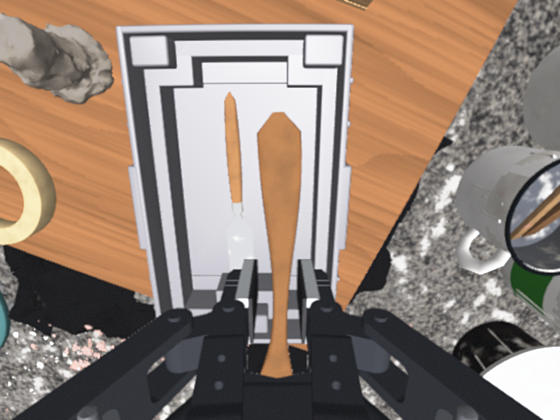

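The spatula (232,92)–(240,260) lies flat in the tray, and the boxwood is held over the lane to its right. Lowering and releasing.

>>> step_arm(increments=[{"delta_pos": [1,0,-40],"twist": [0,0,0],"hand": 1},{"delta_pos": [1,0,-80],"twist": [0,0,0],"hand": 1},{"delta_pos": [1,0,-110],"twist": [0,0,0],"hand": 1},{"delta_pos": [1,0,-130],"twist": [0,0,0],"hand": 1},{"delta_pos": [1,0,-143],"twist": [0,0,0],"hand": 1},{"delta_pos": [1,0,-148],"twist": [0,0,0],"hand": 1},{"delta_pos": [1,0,-148],"twist": [0,0,0],"hand": 1}])

```text
t: 9.93
tcp_pos: [0.3812, -0.3961, 0.1133]
tool_rot: [0.98, 0.198, -0.0, -0.002]
force: [-1.4, 4.5, 0.9]
gripper_width: 0.0198
finger_force: 63.1
```

>>> step_arm(increments=[{"delta_pos": [0,0,0],"twist": [0,0,0],"hand": 0.2},{"delta_pos": [0,0,0],"twist": [0,0,0],"hand": 0.2},{"delta_pos": [0,0,0],"twist": [0,0,0],"hand": 0.2},{"delta_pos": [0,0,40],"twist": [0,0,0],"hand": 0.2},{"delta_pos": [0,0,80],"twist": [0,0,0],"hand": 0.2},{"delta_pos": [0,0,120],"twist": [0,0,0],"hand": 0.2},{"delta_pos": [0,0,140],"twist": [0,0,0],"hand": 0.2}])

```text
t: 10.52
tcp_pos: [0.3824, -0.4003, 0.2597]
tool_rot: [0.98, 0.197, 0.003, 0.003]
force: [1.1, -0.3, 1.2]
gripper_width: 0.0341
finger_force: 0.0
```

Run:
```python
from h import *
p,d,cal=look("w6")
c=cast(cal,[(118,27),(354,27)],.152)[:,:2]*1000; 
u=(c[0]-c[1])/np.hypot(*(c[0]-c[1])); x=np.array([u[1],-u[0]]); print("yaw",np.degrees(np.arctan2(x[1],x[0])), "centre",c.mean(0)-130*x)
```

```text
t 10.52 tcp [ 382.4 -400.3  259.7] c -67.3 j [-0.04  0.42  1.01  1.88 -0.41  1.06 -0.03] w 34.1 ff 0.0 F [ 1.1 -0.3  1.2]
yaw 22.387477101600414 centre [ 375.76666153 -372.75116682]
```

View pics/w6.png

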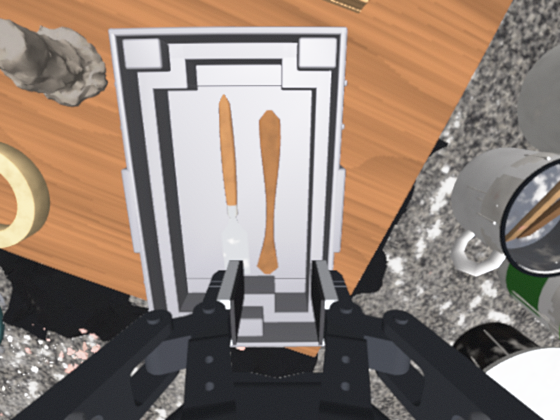

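Both tools lie flat side by side in the tray, with the rim corners at (110,31) and (347,31). Next, the loose tray.

Run:
```python
from h import *
cal=vision.calibration("wrist")
c=cast(cal,[(110,31),(347,31)],.152)[:,:2]*1000
u=(c[0]-c[1])/np.hypot(*(c[0]-c[1])); x=np.array([u[1],-u[0]]); o=c.mean(0)-130*x; print(np.hypot(*(c[0]-c[1])),"yaw",np.degrees(np.arctan2(x[1],x[0])), "centre",o)
for n,px in dict(lt=(124,169),lb=(134,250),rt=(343,168),rb=(339,250)).items():
    w=cast(cal,[px],.152)[0,:2]*1000-o; print(n,w@x,w@u)
for n,px in dict(b1=(270,110),b2=(268,272),s1=(223,95)).items():
    w=cast(cal,[px],.093)[0,:2]*1000-o; print(n,w@x,w@u)
```

```text
159.32979717035272 yaw 22.373061780370897 centre [ 373.30665832 -369.77409265]
lt 36.012702348802584 82.5843374464107
lb -31.189086865691493 84.21779104452551
rt 36.97049533362983 -82.98106061368736
rb -31.010487354106186 -84.50558653157984
b1 78.22690083231561 -27.34151192699214
b2 -84.21511890676511 -24.924517414918412
s1 90.8159028348696 14.029010943187876
```

>>> step_arm(increments=[{"delta_pos": [60,255,10],"twist": [0,0,0.98],"hand": -0.2},{"delta_pos": [60,255,10],"twist": [0,0,0.98],"hand": -0.2},{"delta_pos": [60,255,10],"twist": [0,0,0.98],"hand": -0.2},{"delta_pos": [60,255,10],"twist": [0,0,0.98],"hand": -0.2},{"delta_pos": [60,255,10],"twist": [0,0,0.98],"hand": -0.2},{"delta_pos": [60,255,10],"twist": [0,0,0.98],"hand": -0.2},{"delta_pos": [60,255,10],"twist": [0,0,0.98],"hand": -0.2},{"delta_pos": [60,255,10],"twist": [0,0,0.98],"hand": -0.2}])

```text
t: 11.23
tcp_pos: [0.4428, -0.1387, 0.2651]
tool_rot: [0.768, 0.641, 0.002, 0.0]
force: [-0.2, 0.5, -0.3]
gripper_width: 0.0513
finger_force: 0.0
```

>>> step_arm(increments=[{"delta_pos": [30,255,0],"twist": [0,0,0.98],"hand": -0.2},{"delta_pos": [30,255,0],"twist": [0,0,0.98],"hand": -0.2},{"delta_pos": [30,255,0],"twist": [0,0,0.98],"hand": -0.2},{"delta_pos": [30,255,0],"twist": [0,0,0.98],"hand": -0.2},{"delta_pos": [30,255,0],"twist": [0,0,0.98],"hand": -0.2},{"delta_pos": [30,255,0],"twist": [0,0,0.98],"hand": -0.2},{"delta_pos": [30,255,0],"twist": [0,0,0.98],"hand": -0.2},{"delta_pos": [30,255,0],"twist": [0,0,0.98],"hand": -0.2}])

```text
t: 11.9
tcp_pos: [0.4715, 0.1159, 0.2649]
tool_rot: [0.377, 0.926, 0.001, 0.001]
force: [-1.0, -0.1, 0.7]
gripper_width: 0.0514
finger_force: 0.0
```

>>> step_arm(increments=[{"delta_pos": [-101,251,0],"twist": [0,0,0.9],"hand": -0.2},{"delta_pos": [-101,251,0],"twist": [0,0,0.9],"hand": -0.2},{"delta_pos": [-101,251,0],"twist": [0,0,0.9],"hand": -0.2},{"delta_pos": [-101,251,0],"twist": [0,0,0.9],"hand": -0.2},{"delta_pos": [-101,251,0],"twist": [0,0,0.9],"hand": -0.2},{"delta_pos": [-101,251,0],"twist": [0,0,0.9],"hand": -0.2},{"delta_pos": [-101,251,0],"twist": [0,0,0.9],"hand": -0.2},{"delta_pos": [-101,251,0],"twist": [0,0,0.9],"hand": -0.2}])

```text
t: 12.57
tcp_pos: [0.3671, 0.3684, 0.2651]
tool_rot: [-0.064, 0.998, 0.002, 0.001]
force: [1.1, -0.9, -0.7]
gripper_width: 0.0513
finger_force: 0.0
```

>>> step_arm(increments=[{"delta_pos": [0,0,0],"twist": [0,0,0.28],"hand": -0.2},{"delta_pos": [0,0,0],"twist": [0,0,0.28],"hand": -0.2},{"delta_pos": [0,0,0],"twist": [0,0,0.28],"hand": -0.2},{"delta_pos": [0,0,0],"twist": [0,0,0.28],"hand": -0.2}])

```text
t: 12.9
tcp_pos: [0.3707, 0.3623, 0.265]
tool_rot: [-0.196, 0.981, 0.001, 0.001]
force: [-0.1, -0.6, 0.4]
gripper_width: 0.0514
finger_force: 0.0
```

Run:
```python
from h import *
p,d,cal=look("w7")
```

```text
t 12.9 tcp [370.7 362.3 265. ] c 112.6 j [-1.    0.22  0.18  1.92 -0.05  1.    1.17] w 51.4 ff 0.0 F [-0.1 -0.6  0.4]
```

View pics/w7.png

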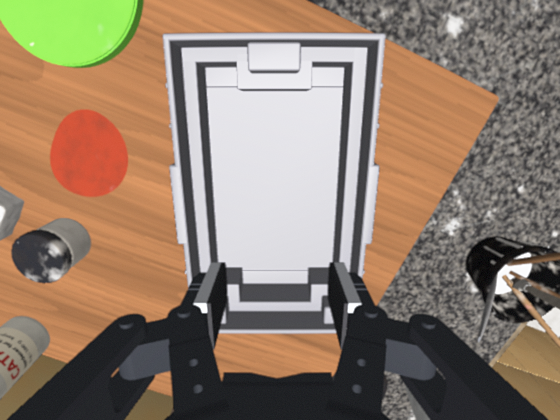

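The loose tray is aligned with its one-column end at the top, corners (164,35) and (385,35). The thickened rim parts are at x≈176 and x≈375, rows 165–243.

Run:
```python
from h import *
cal=vision.calibration("wrist")
c=cast(cal,[(164,35),(385,35)],.140)[:,:2]*1000
u=(c[1]-c[0])/np.hypot(*(c[0]-c[1])); x=np.array([u[1],-u[0]]); o=c.mean(0)+130*x; print(np.hypot(*(c[0]-c[1])),"yaw",np.degrees(np.arctan2(x[1],x[0])), "centre",o)
for n,px in dict(lt=(172,165),lb=(182,243),rt=(379,165),rb=(371,243)).items():
    w=cast(cal,[px],.140)[0,:2]*1000-o; print(n,w@x,w@u)
```

```text
157.79938708489126 yaw 22.395774269345406 centre [370.48736339 361.0535671 ]
lt -36.19817277645955 -82.22562711273788
lb 32.053015882858254 -80.74349918649077
rt -36.2940360539182 83.4967855085881
rb 31.913109164608123 83.62979746232622
```

>>> step_arm(increments=[{"delta_pos": [-17,36,0],"twist": [0,0,0],"hand": -0.2},{"delta_pos": [-33,73,0],"twist": [0,0,0],"hand": -0.2},{"delta_pos": [-33,73,-40],"twist": [0,0,0],"hand": -0.2},{"delta_pos": [-33,73,-80],"twist": [0,0,0],"hand": -0.2},{"delta_pos": [-33,73,-110],"twist": [0,0,0],"hand": -0.2},{"delta_pos": [-33,73,-130],"twist": [0,0,0],"hand": -0.2},{"delta_pos": [-33,73,-138],"twist": [0,0,0],"hand": -0.2},{"delta_pos": [-33,73,-138],"twist": [0,0,0],"hand": -0.2}], newtons=90)

```text
t: 13.62
tcp_pos: [0.3368, 0.4346, 0.1246]
tool_rot: [-0.195, 0.981, -0.001, -0.001]
force: [-0.5, -0.6, 0.1]
gripper_width: 0.0514
finger_force: 0.0
```

>>> step_arm(increments=[{"hand": 1,"delta_pos": [0,0,0],"twist": [0,0,0]},{"hand": 1,"delta_pos": [0,0,0],"twist": [0,0,0]},{"hand": 1,"delta_pos": [0,0,0],"twist": [0,0,0]},{"hand": 1,"delta_pos": [0,0,0],"twist": [0,0,0]},{"hand": 1,"delta_pos": [0,0,0],"twist": [0,0,0]},{"hand": 1,"delta_pos": [0,0,0],"twist": [0,0,0]},{"hand": 1,"delta_pos": [0,0,5],"twist": [0,0,0]}])

```text
t: 14.2
tcp_pos: [0.3379, 0.4364, 0.133]
tool_rot: [-0.196, 0.981, 0.001, 0.001]
force: [6.8, -15.9, -1.8]
gripper_width: 0.0092
finger_force: 18.8
```

```bash
python3 -c "
from h import *
st()"
```

```text
t 14.2 tcp [337.9 436.4 133. ] c 112.6 j [-1.07  0.45  0.12  1.95 -0.08  0.74  1.06] w 9.2 ff 18.8 F [  6.8 -15.9  -1.8]
```

>>> step_arm(increments=[{"hand": 1,"delta_pos": [0,0,20],"twist": [0,0,0]},{"hand": 1,"delta_pos": [0,0,40],"twist": [0,0,0]},{"hand": 1,"delta_pos": [0,0,60],"twist": [0,0,0]},{"hand": 1,"delta_pos": [0,0,80],"twist": [0,0,0]},{"hand": 1,"delta_pos": [0,0,100],"twist": [0,0,0]},{"hand": 1,"delta_pos": [0,0,120],"twist": [0,0,0]},{"hand": 1,"delta_pos": [0,0,120],"twist": [0,0,0]}])

```text
t: 14.78
tcp_pos: [0.3385, 0.4377, 0.2561]
tool_rot: [-0.196, 0.981, 0.004, 0.003]
force: [0.2, 1.1, -2.8]
gripper_width: 0.0085
finger_force: 90.4
```

Run:
```python
from h import *
look("w8"); p,d,c=look("s8","scene")
w=cv2.imread("pics/w8.png"); cv2.imwrite("pics/c8.png",cv2.resize(np.hstack([w,p]),(800,300)))
```

```text
t 14.78 tcp [338.5 437.7 256.1] c 112.6 j [-1.09  0.29  0.14  1.85 -0.05  0.99  1.04] w 8.5 ff 90.4 F [ 0.2  1.1 -2.8]
t 14.83 tcp [337.8 436.9 253.9] c 112.6 j [-1.09  0.29  0.14  1.85 -0.05  0.99  1.04] w 8.3 ff 90.3 F [-0.4 -0.6 -2.1]
```

View pics/c8.png

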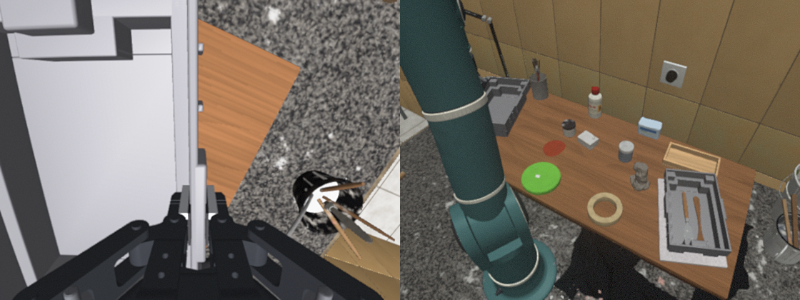

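The wrist view shows the tray gripped by the thickened rim and clear of the worktop, and the scene view shows the base tray with both tools in it. Carrying the loose tray across and turning it.

>>> step_arm(increments=[{"delta_pos": [15,-34,15],"twist": [0,0,-0.1],"hand": 1},{"delta_pos": [30,-68,30],"twist": [0,0,-0.2],"hand": 1},{"delta_pos": [45,-101,35],"twist": [0,0,-0.31],"hand": 1},{"delta_pos": [60,-135,35],"twist": [0,0,-0.42],"hand": 1},{"delta_pos": [75,-169,35],"twist": [0,0,-0.54],"hand": 1},{"delta_pos": [90,-203,35],"twist": [0,0,-0.66],"hand": 1},{"delta_pos": [105,-236,35],"twist": [0,0,-0.78],"hand": 1},{"delta_pos": [120,-270,35],"twist": [0,0,-0.9],"hand": 1}])

```text
t: 15.55
tcp_pos: [0.4568, 0.1638, 0.2849]
tool_rot: [0.253, 0.967, -0.0, -0.001]
force: [0.4, 1.1, -3.4]
gripper_width: 0.0087
finger_force: 90.3
```

>>> step_arm(increments=[{"delta_pos": [3,-34,0],"twist": [0,0,-0.12],"hand": 1},{"delta_pos": [6,-68,0],"twist": [0,0,-0.24],"hand": 1},{"delta_pos": [9,-101,0],"twist": [0,0,-0.36],"hand": 1},{"delta_pos": [12,-135,0],"twist": [0,0,-0.48],"hand": 1},{"delta_pos": [16,-169,0],"twist": [0,0,-0.6],"hand": 1},{"delta_pos": [19,-203,0],"twist": [0,0,-0.72],"hand": 1},{"delta_pos": [22,-236,0],"twist": [0,0,-0.84],"hand": 1},{"delta_pos": [25,-270,0],"twist": [0,0,-0.96],"hand": 1}])

```text
t: 16.22
tcp_pos: [0.4813, -0.1057, 0.285]
tool_rot: [0.671, 0.741, -0.0, -0.001]
force: [1.2, 0.1, -2.7]
gripper_width: 0.0085
finger_force: 90.4
```

>>> step_arm(increments=[{"delta_pos": [-6,-31,0],"twist": [0,0,-0.12],"hand": 1},{"delta_pos": [-12,-63,0],"twist": [0,0,-0.24],"hand": 1},{"delta_pos": [-19,-94,0],"twist": [0,0,-0.36],"hand": 1},{"delta_pos": [-25,-125,0],"twist": [0,0,-0.48],"hand": 1},{"delta_pos": [-31,-156,0],"twist": [0,0,-0.6],"hand": 1},{"delta_pos": [-38,-188,0],"twist": [0,0,-0.72],"hand": 1},{"delta_pos": [-44,-219,0],"twist": [0,0,-0.84],"hand": 1},{"delta_pos": [-50,-250,0],"twist": [0,0,-0.96],"hand": 1}])

```text
t: 16.88
tcp_pos: [0.4312, -0.3553, 0.2849]
tool_rot: [0.938, 0.348, -0.001, -0.001]
force: [0.4, 0.1, -2.9]
gripper_width: 0.0086
finger_force: 90.4
```

>>> step_arm(increments=[{"delta_pos": [-9,-30,0],"twist": [0,0,-0.11],"hand": 1},{"delta_pos": [-18,-60,0],"twist": [0,0,-0.22],"hand": 1},{"delta_pos": [-28,-89,0],"twist": [0,0,-0.32],"hand": 1},{"delta_pos": [-28,-89,0],"twist": [0,0,-0.32],"hand": 1},{"delta_pos": [-28,-89,0],"twist": [0,0,-0.32],"hand": 1},{"delta_pos": [-28,-89,0],"twist": [0,0,-0.32],"hand": 1}])

```text
t: 17.38
tcp_pos: [0.404, -0.4426, 0.2848]
tool_rot: [0.98, 0.197, -0.001, -0.001]
force: [0.7, 0.1, -2.4]
gripper_width: 0.0082
finger_force: 90.3
```

Run:
```python
from h import *
look("w9"); p,d,c=look("s9","scene"); t,dt,ct=look("t9","top"); np.save("t9d.npy",dt)
w=cv2.imread("pics/w9.png"); cv2.imwrite("pics/c9.png",cv2.resize(np.vstack([np.hstack([w,p]),np.hstack([t,t*0])]),(800,600)))
```

```text
t 17.38 tcp [ 404.  -442.6  284.8] c -67.3 j [ 0.02  0.51  1.04  1.74 -0.47  1.17  0.03] w 8.2 ff 90.3 F [ 0.7  0.1 -2.4]
t 17.43 tcp [ 404.6 -442.1  285. ] c -67.2 j [ 0.02  0.5   1.04  1.74 -0.47  1.17  0.03] w 8.5 ff 90.3 F [-0.8  0.7 -2.3]
t 17.48 tcp [ 404.9 -441.9  285.3] c -67.2 j [ 0.02  0.5   1.04  1.74 -0.47  1.17  0.03] w 8.6 ff 90.3 F [ 0.1 -0.2 -3.2]
```

View pics/c9.png

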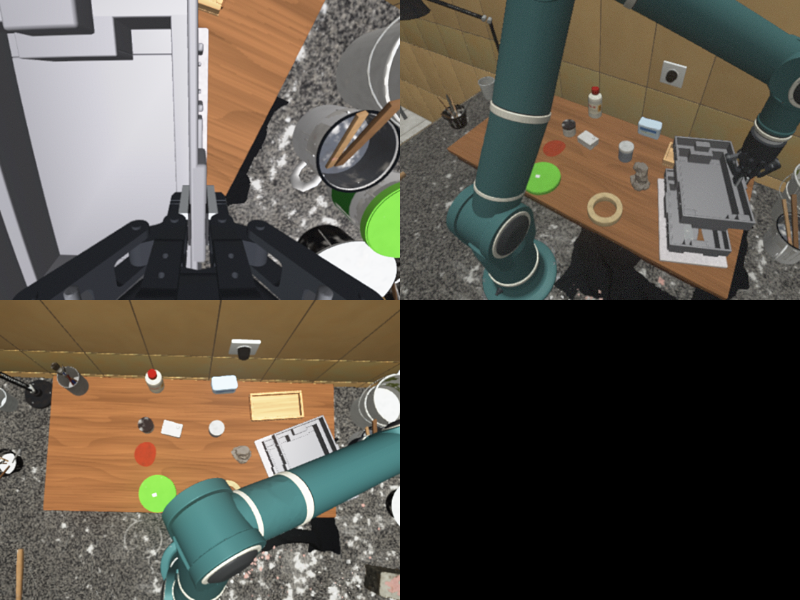

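The tray is now turned: its one-column end is at the far (+x) end, and it hovers over the base tray. Lowering.

>>> step_arm(increments=[{"delta_pos": [0,0,-25],"twist": [0,0,0],"hand": 1},{"delta_pos": [0,0,-50],"twist": [0,0,0],"hand": 1},{"delta_pos": [0,0,-65],"twist": [0,0,0],"hand": 1},{"delta_pos": [0,0,-72],"twist": [0,0,0],"hand": 1},{"delta_pos": [0,0,-76],"twist": [0,0,0],"hand": 1},{"delta_pos": [0,0,-79],"twist": [0,0,0],"hand": 1},{"delta_pos": [0,0,-81],"twist": [0,0,0],"hand": 1},{"delta_pos": [0,0,-81],"twist": [0,0,0],"hand": 1}])

```text
t: 18.2
tcp_pos: [0.4044, -0.4437, 0.2056]
tool_rot: [0.98, 0.197, 0.0, 0.0]
force: [-0.2, -1.2, -2.9]
gripper_width: 0.0083
finger_force: 90.4
```

>>> step_arm(increments=[{"delta_pos": [0,0,-2],"twist": [0,0,0],"hand": 1},{"delta_pos": [0,0,-3],"twist": [0,0,0],"hand": 1},{"delta_pos": [0,0,-3],"twist": [0,0,0],"hand": 1}])

```text
t: 18.45
tcp_pos: [0.4046, -0.4444, 0.2045]
tool_rot: [0.98, 0.197, 0.001, 0.001]
force: [-0.8, 2.2, 9.3]
gripper_width: 0.0084
finger_force: 92.2
```

>>> step_arm(increments=[{"delta_pos": [0,0,-2],"twist": [0,0,0],"hand": 1},{"delta_pos": [0,0,-3],"twist": [0,0,0],"hand": 1},{"delta_pos": [0,0,-3],"twist": [0,0,0],"hand": 1}])

```text
t: 18.7
tcp_pos: [0.4048, -0.4451, 0.2039]
tool_rot: [0.981, 0.196, 0.002, 0.001]
force: [-2.6, 5.2, 25.8]
gripper_width: 0.0086
finger_force: 94.7
```

Run:
```python
from h import *
s=st(); print(s["moment"])
p,d,cal=look("t10","top")
v,u=np.mgrid[0:420,0:560]
w=cv2.undistortPoints(np.stack([u,v],-1).reshape(-1,1,2).astype(float),cal["intrinsics"],cal["dist_coeffs"]).reshape(-1,2)
P=(R.from_quat(cal["orientation"]).apply(np.c_[w,np.ones(len(w))]*d.reshape(-1,1))+cal["xyz"]).reshape(420,560,3)
# depth on tray floor, tray frame
o=np.array([.3745,-.3685]); a=np.radians(22.4); X=(P[...,:2]-o)@np.array([np.cos(a),np.sin(a)]); Y=(P[...,:2]-o)@np.array([-np.sin(a),np.cos(a)])
m=(abs(X)<.08)&(abs(Y)<.05)&(P[...,2]<.2)&(P[...,2]>.1); print(m.sum())
A=np.c_[X[m],Y[m],np.ones(m.sum())]; k,*_=np.linalg.lstsq(A,P[...,2][m],rcond=None); print("floor fit slopeX,slopeY,z",k)
```

```text
t 18.7 tcp [ 404.8 -445.1  203.9] c -67.3 j [ 0.09  0.59  0.96  1.82 -0.57  1.03  0.1 ] w 8.6 ff 94.7 F [-2.6  5.2 25.8]
[ 2.04529339  1.18683297 -0.03098229]
t 18.7 tcp [ 404.8 -445.1  203.9] c -67.3 j [ 0.09  0.59  0.96  1.82 -0.57  1.03  0.1 ] w 8.6 ff 94.7 F [-2.6  5.2 25.8]
561
floor fit slopeX,slopeY,z [0.00803373 0.01982091 0.14877785]
```

It is seated: the floor is at ~148.8 mm, where 148 is expected. Releasing.

>>> step_arm(increments=[{"delta_pos": [0,0,4],"twist": [0,0,0],"hand": 1},{"delta_pos": [0,0,4],"twist": [0,0,0],"hand": 0.4},{"delta_pos": [0,0,4],"twist": [0,0,0],"hand": 0.4},{"delta_pos": [0,0,4],"twist": [0,0,0],"hand": 0.4},{"delta_pos": [0,0,30],"twist": [0,0,0],"hand": 0.4},{"delta_pos": [0,0,60],"twist": [0,0,0],"hand": 0.4},{"delta_pos": [0,0,95],"twist": [0,0,0],"hand": 0},{"delta_pos": [0,0,95],"twist": [0,0,0],"hand": 0}])

```text
t: 19.42
tcp_pos: [0.4052, -0.4464, 0.2999]
tool_rot: [0.981, 0.196, 0.002, 0.004]
force: [0.4, -1.9, 0.1]
gripper_width: 0.0427
finger_force: 0.0
```

>>> step_arm(increments=[{"delta_pos": [12,40,0],"twist": [0,0,0.12],"hand": -1},{"delta_pos": [24,80,0],"twist": [0,0,0.24],"hand": -1},{"delta_pos": [36,120,0],"twist": [0,0,0.36],"hand": -1},{"delta_pos": [48,160,0],"twist": [0,0,0.48],"hand": -1},{"delta_pos": [60,200,0],"twist": [0,0,0.6],"hand": -1},{"delta_pos": [70,240,0],"twist": [0,0,0.72],"hand": -1},{"delta_pos": [80,280,0],"twist": [0,0,0.84],"hand": -1},{"delta_pos": [90,315,0],"twist": [0,0,0.96],"hand": -1}])

```text
t: 20.08
tcp_pos: [0.4943, -0.1254, 0.2939]
tool_rot: [0.777, 0.63, 0.0, -0.0]
force: [1.3, 0.2, 0.1]
gripper_width: 0.0854
finger_force: 0.0
```

>>> step_arm(increments=[{"delta_pos": [0,37,0],"twist": [0,0,0.04],"hand": -1},{"delta_pos": [0,75,0],"twist": [0,0,0.04],"hand": -1},{"delta_pos": [0,112,0],"twist": [0,0,0.04],"hand": -1},{"delta_pos": [0,150,0],"twist": [0,0,0.04],"hand": -1},{"delta_pos": [0,150,0],"twist": [0,0,0.04],"hand": -1}])

```text
t: 20.5
tcp_pos: [0.4938, 0.0299, 0.2933]
tool_rot: [0.763, 0.647, 0.0, -0.001]
force: [-0.3, -0.1, -0.1]
gripper_width: 0.0854
finger_force: 0.0
```

```bash
cat >> h.py <<'E'
def cloud(d,cal):
    v,u=np.mgrid[0:420,0:560]
    w=cv2.undistortPoints(np.stack([u,v],-1).reshape(-1,1,2).astype(float),cal["intrinsics"],cal["dist_coeffs"]).reshape(-1,2)
    return (R.from_quat(cal["orientation"]).apply(np.c_[w,np.ones(len(w))]*d.reshape(-1,1))+cal["xyz"]).reshape(420,560,3)
E
python3 - <<'E'
from h import *
p,d,cal=look("t11","top"); P=cloud(d,cal)
o=np.array([.3745,-.3685]); a=np.radians(22.4); X=(P[...,:2]-o)@np.array([np.cos(a),np.sin(a)]); Y=(P[...,:2]-o)@np.array([-np.sin(a),np.cos(a)])
m=(abs(X)<.08)&(abs(Y)<.05)&(P[...,2]<.2)&(P[...,2]>.1); print(m.sum())
A=np.c_[X[m],Y[m],np.ones(m.sum())]; k,*_=np.linalg.lstsq(A,P[...,2][m],rcond=None); print("floor fit slopeX,slopeY,z",k)
p,d,cal=look("w11"); P=cloud(d,cal)
m=cv2.inRange(p,(200,200,200),(255,255,255)); m=cv2.morphologyEx(m,cv2.MORPH_OPEN,np.ones((3,3)))
for r in rect(cal,m,.104,300): print(r)
t=cv2.imread("pics/t11.png")[110:310,60:480]; cv2.imwrite("pics/c11.png",np.vstack([cv2.resize(t,(800,381)),cv2.resize(p,(292,219)).repeat(1,0) if 0 else np.pad(cv2.resize(p,(292,219)),((0,0),(0,508),(0,0)))]))
E
```

```text
t 20.5 tcp [493.8  29.9 293.3] c -9.4 j [-0.8   0.17  0.76  1.96 -0.14  1.06 -0.14] w 85.4 ff 0.0 F [-0.3 -0.1 -0.1]
2647
floor fit slopeX,slopeY,z [-0.00046575 -0.00065713  0.14839963]
t 20.55 tcp [493.9  26.1 293.4] c -9.6 j [-0.8   0.17  0.77  1.96 -0.14  1.06 -0.14] w 85.4 ff 0.0 F [-0.6 -0.9 -0.2]
(array([ 507., -104.]), array([59., 57.]), 80.7, array([307., 295.]))
(array([ 686., -127.]), array([52., 99.]), 6.4, array([460., 287.]))
(array([506.,  77.]), array([68., 49.]), 78.2, array([280., 138.]))
(array([703., 142.]), array([43., 67.]), 35.8, array([483.,  32.]))
```

The tray sits level on the ledges (floor 148.4 mm, slopes <0.001). The cast is at (505,76), long axis 78°. Picking it.

>>> step_arm(increments=[{"delta_pos": [11,40,-20],"twist": [0,0,-0.04],"hand": -1},{"delta_pos": [11,49,-50],"twist": [0,0,-0.04],"hand": -1},{"delta_pos": [11,49,-90],"twist": [0,0,-0.04],"hand": -1},{"delta_pos": [11,49,-130],"twist": [0,0,-0.04],"hand": -1},{"delta_pos": [11,49,-160],"twist": [0,0,-0.04],"hand": -1},{"delta_pos": [11,49,-180],"twist": [0,0,-0.04],"hand": -1},{"delta_pos": [11,49,-195],"twist": [0,0,-0.04],"hand": -1},{"delta_pos": [11,49,-197],"twist": [0,0,-0.04],"hand": -1}], newtons=60)

```text
t: 21.27
tcp_pos: [0.5035, 0.0683, 0.0944]
tool_rot: [0.78, 0.626, -0.003, -0.0]
force: [-0.5, -0.4, 0.2]
gripper_width: 0.0855
finger_force: 0.0
```

>>> step_arm(increments=[{"hand": 0.6,"delta_pos": [0,0,0],"twist": [0,0,0]},{"hand": 0.6,"delta_pos": [0,0,0],"twist": [0,0,0]},{"hand": 0.6,"delta_pos": [0,0,0],"twist": [0,0,0]},{"hand": 0.6,"delta_pos": [0,0,0],"twist": [0,0,0]},{"hand": 0.6,"delta_pos": [0,0,0],"twist": [0,0,0]},{"hand": 0.6,"delta_pos": [0,0,0],"twist": [0,0,0]}])

```text
t: 21.77
tcp_pos: [0.5063, 0.0704, 0.0986]
tool_rot: [0.779, 0.627, 0.001, 0.001]
force: [-1.0, -1.0, 6.6]
gripper_width: 0.0503
finger_force: 63.5
```

>>> step_arm(increments=[{"hand": 0.6,"delta_pos": [0,0,20],"twist": [0,0,0]},{"hand": 0.6,"delta_pos": [0,0,50],"twist": [0,0,0]},{"hand": 0.6,"delta_pos": [0,0,90],"twist": [0,0,0]},{"hand": 0.6,"delta_pos": [0,0,130],"twist": [0,0,0]},{"hand": 0.6,"delta_pos": [0,0,160],"twist": [0,0,0]},{"hand": 0.6,"delta_pos": [0,0,190],"twist": [0,0,0]},{"hand": 0.6,"delta_pos": [0,0,195],"twist": [0,0,0]}])

```text
t: 22.35
tcp_pos: [0.5075, 0.0707, 0.2974]
tool_rot: [0.779, 0.627, 0.005, 0.001]
force: [0.4, -0.0, -0.9]
gripper_width: 0.0506
finger_force: 63.2
```

>>> step_arm(increments=[{"delta_pos": [-5,-38,0],"twist": [0,0,-0.06],"hand": 0.6},{"delta_pos": [-12,-76,0],"twist": [0,0,-0.15],"hand": 0.6},{"delta_pos": [-20,-114,0],"twist": [0,0,-0.25],"hand": 0.6},{"delta_pos": [-30,-152,0],"twist": [0,0,-0.35],"hand": 0.6},{"delta_pos": [-40,-190,0],"twist": [0,0,-0.45],"hand": 0.6},{"delta_pos": [-52,-228,0],"twist": [0,0,-0.55],"hand": 0.6},{"delta_pos": [-64,-264,0],"twist": [0,0,-0.65],"hand": 0.6},{"delta_pos": [-76,-300,0],"twist": [0,0,-0.75],"hand": 0.6}])

```text
t: 23.02
tcp_pos: [0.4279, -0.2307, 0.2919]
tool_rot: [0.955, 0.296, 0.001, -0.0]
force: [0.4, -1.0, -2.0]
gripper_width: 0.0506
finger_force: 63.0
```

>>> step_arm(increments=[{"delta_pos": [-14,-35,0],"twist": [0,0,-0.07],"hand": 0.6},{"delta_pos": [-28,-70,0],"twist": [0,0,-0.14],"hand": 0.6},{"delta_pos": [-42,-105,0],"twist": [0,0,-0.217],"hand": 0.6},{"delta_pos": [-57,-139,0],"twist": [0,0,-0.217],"hand": 0.6},{"delta_pos": [-57,-139,-10],"twist": [0,0,-0.217],"hand": 0.6},{"delta_pos": [-57,-139,-40],"twist": [0,0,-0.217],"hand": 0.6},{"delta_pos": [-57,-139,-70],"twist": [0,0,-0.217],"hand": 0.6},{"delta_pos": [-57,-139,-85],"twist": [0,0,-0.217],"hand": 0.6}])

```text
t: 23.68
tcp_pos: [0.3708, -0.3667, 0.2038]
tool_rot: [0.981, 0.193, -0.001, -0.002]
force: [-0.3, 0.2, -1.8]
gripper_width: 0.0506
finger_force: 63.0
```

>>> step_arm(increments=[{"delta_pos": [0,0,-15],"twist": [0,0,0],"hand": 0.6},{"delta_pos": [0,0,-25],"twist": [0,0,0],"hand": 0.6},{"delta_pos": [0,0,-29],"twist": [0,0,0],"hand": 0.6},{"delta_pos": [0,0,-31],"twist": [0,0,0],"hand": 0.6},{"delta_pos": [0,0,-31],"twist": [0,0,0],"hand": 0.6}])

```text
t: 24.1
tcp_pos: [0.3721, -0.3683, 0.1768]
tool_rot: [0.981, 0.193, 0.0, -0.0]
force: [-0.8, -0.5, -1.7]
gripper_width: 0.0507
finger_force: 63.1
```

>>> step_arm(increments=[{"delta_pos": [0,0,-2],"twist": [0,0,0],"hand": 0.6},{"delta_pos": [0,0,-3],"twist": [0,0,0],"hand": 0.6},{"delta_pos": [0,0,-2],"twist": [0,0,0],"hand": -0.5},{"delta_pos": [0,0,-1],"twist": [0,0,0],"hand": -0.5},{"delta_pos": [0,0,0],"twist": [0,0,0],"hand": -0.5},{"delta_pos": [0,0,35],"twist": [0,0,0],"hand": -0.5},{"delta_pos": [0,0,75],"twist": [0,0,0],"hand": -0.5},{"delta_pos": [0,0,115],"twist": [0,0,0],"hand": -0.5}])

```text
t: 24.77
tcp_pos: [0.3715, -0.3682, 0.292]
tool_rot: [0.981, 0.193, -0.001, -0.0]
force: [1.0, -0.6, 0.5]
gripper_width: 0.0639
finger_force: 0.0
```

>>> step_arm(increments=[{"delta_pos": [14,36,0],"twist": [0,0,0.12],"hand": -1},{"delta_pos": [28,72,0],"twist": [0,0,0.24],"hand": -1},{"delta_pos": [42,108,0],"twist": [0,0,0.36],"hand": -1},{"delta_pos": [56,144,0],"twist": [0,0,0.48],"hand": -1},{"delta_pos": [70,180,0],"twist": [0,0,0.6],"hand": -1},{"delta_pos": [84,216,0],"twist": [0,0,0.72],"hand": -1},{"delta_pos": [98,252,0],"twist": [0,0,0.84],"hand": -1},{"delta_pos": [112,288,0],"twist": [0,0,0.96],"hand": -1}])

```text
t: 25.43
tcp_pos: [0.4846, -0.0783, 0.2914]
tool_rot: [0.779, 0.627, 0.001, 0.0]
force: [0.6, -0.6, 0.3]
gripper_width: 0.0854
finger_force: 0.0
```

>>> step_arm(increments=[{"delta_pos": [5,40,0],"twist": [0,0,0.12],"hand": -1},{"delta_pos": [10,80,0],"twist": [0,0,0.21],"hand": -1},{"delta_pos": [15,120,0],"twist": [0,0,0.21],"hand": -1},{"delta_pos": [20,160,0],"twist": [0,0,0.21],"hand": -1},{"delta_pos": [24,195,0],"twist": [0,0,0.21],"hand": -1},{"delta_pos": [24,195,0],"twist": [0,0,0.21],"hand": -1},{"delta_pos": [24,195,0],"twist": [0,0,0.21],"hand": -1}])

```text
t: 26.02
tcp_pos: [0.508, 0.1169, 0.2907]
tool_rot: [0.71, 0.705, -0.0, 0.0]
force: [-0.6, -0.1, -0.7]
gripper_width: 0.0855
finger_force: 0.0
```

Run:
```python
from h import *
p,d,cal=look("w12"); P=cloud(d,cal); s=arm.read_state()
# low pot lid: points at z .112-.13 near expected
m=((P[...,2]>.114)&(P[...,2]<.13)&(abs(P[...,0]-.513)<.06)&(abs(P[...,1]-.163)<.06)).astype(np.uint8)*255
print("wrist",rect(cal,m,.122,100))
p,d,cal=look("t12","top"); P=cloud(d,cal)
for n,c,z in (("low",(.513,.163),.122),("tall",(.508,-.088),.134)):
    m=((abs(P[...,2]-z)<.008)&(abs(P[...,0]-c[0])<.06)&(abs(P[...,1]-c[1])<.06)).astype(np.uint8)*255; print(n,rect(cal,m,z,60))
o=np.array([.3745,-.3685]); a=np.radians(22.4); X=(P[...,:2]-o)@np.array([np.cos(a),np.sin(a)]); Y=(P[...,:2]-o)@np.array([-np.sin(a),np.cos(a)])
m=(abs(X)<.09)&(abs(Y)<.06)&(P[...,2]>.165)&(P[...,2]<.2); print("cast in tray",m.sum(),X[m].mean(),Y[m].mean(),np.median(P[...,2][m]),"floor",np.median(P[...,2][(abs(X)<.08)&(abs(Y)<.05)&~m]))
# crate by inner floor / top edge colour
h=cv2.inRange(cv2.cvtColor(p,cv2.COLOR_BGR2HSV),(15,60,150),(32,255,255)); h[:, :330]=0; h[180:]=0; h[:120]=0
print("crate",rect(cal,h,.1,300))
```

```text
t 26.02 tcp [508.  116.9 290.7] c -0.4 j [-0.88  0.23  0.7   1.91 -0.16  1.07 -0.13] w 85.5 ff 0.0 F [-0.6 -0.1 -0.7]
wrist [(array([514., 169.]), array([53., 52.]), 89.6, array([283., 141.]))]
t 26.07 tcp [508.  114.7 290.8] c -0.6 j [-0.88  0.23  0.7   1.91 -0.16  1.07 -0.13] w 85.5 ff 0.0 F [-0.5 -1.5  0.4]
low []
tall [(array([508., -88.]), array([53., 53.]), 1.3, array([303., 179.]))]
cast in tray 654 0.003523019705889549 0.002531826028438243 0.17836622562641857 floor 0.14842176431733878
crate [(array([ 602., -306.]), array([107., 196.]), 5.2, array([387., 148.]))]
```

The cast lies flat in the tray (top 178 mm, near the centre). The low pot's lid is at (514,169). Picking it.

>>> step_arm(increments=[{"delta_pos": [6,40,-20],"twist": [0,0,0],"hand": -1},{"delta_pos": [6,54,-55],"twist": [0,0,0],"hand": -1},{"delta_pos": [6,54,-95],"twist": [0,0,0],"hand": -1},{"delta_pos": [6,54,-130],"twist": [0,0,0],"hand": -1},{"delta_pos": [6,54,-155],"twist": [0,0,0],"hand": -1},{"delta_pos": [6,54,-166],"twist": [0,0,0],"hand": -1},{"delta_pos": [6,54,-166],"twist": [0,0,0],"hand": -1}], newtons=45)

```text
t: 26.7
tcp_pos: [0.513, 0.1664, 0.1232]
tool_rot: [0.712, 0.702, -0.002, -0.0]
force: [-0.9, 0.1, -0.0]
gripper_width: 0.0856
finger_force: 0.0
```

>>> step_arm(increments=[{"hand": 0.6,"delta_pos": [0,0,0],"twist": [0,0,0]},{"hand": 0.6,"delta_pos": [0,0,0],"twist": [0,0,0]},{"hand": 0.6,"delta_pos": [0,0,0],"twist": [0,0,0]},{"hand": 0.6,"delta_pos": [0,0,0],"twist": [0,0,0]},{"hand": 0.6,"delta_pos": [0,0,0],"twist": [0,0,0]}])

```text
t: 27.12
tcp_pos: [0.5156, 0.1687, 0.1275]
tool_rot: [0.711, 0.703, 0.002, 0.001]
force: [0.4, -1.1, 5.3]
gripper_width: 0.053
finger_force: 46.2
```

>>> step_arm(increments=[{"hand": 0.6,"delta_pos": [0,0,20],"twist": [0,0,0]},{"hand": 0.6,"delta_pos": [0,0,50],"twist": [0,0,0]},{"hand": 0.6,"delta_pos": [0,0,85],"twist": [0,0,0]},{"hand": 0.6,"delta_pos": [0,0,110],"twist": [0,0,0]},{"hand": 0.6,"delta_pos": [0,0,125],"twist": [0,0,0]},{"hand": 0.6,"delta_pos": [0,0,125],"twist": [0,0,0]}])

```text
t: 27.62
tcp_pos: [0.5165, 0.1692, 0.2551]
tool_rot: [0.711, 0.703, 0.005, 0.001]
force: [-0.2, 0.0, -0.3]
gripper_width: 0.0531
finger_force: 47.6
```

>>> step_arm(increments=[{"delta_pos": [-5,-41,10],"twist": [0,0,0],"hand": 0.6},{"delta_pos": [-10,-82,10],"twist": [0,0,0],"hand": 0.6},{"delta_pos": [-15,-123,10],"twist": [0,0,0],"hand": 0.6},{"delta_pos": [-15,-164,10],"twist": [0,0,0],"hand": 0.6},{"delta_pos": [-15,-205,10],"twist": [0,0,0],"hand": 0.6},{"delta_pos": [-15,-246,10],"twist": [0,0,0],"hand": 0.6},{"delta_pos": [-15,-287,10],"twist": [0,0,0],"hand": 0.6},{"delta_pos": [-15,-328,10],"twist": [0,0,0],"hand": 0.6}])

```text
t: 28.28
tcp_pos: [0.4986, -0.1611, 0.2601]
tool_rot: [0.711, 0.703, 0.001, 0.0]
force: [1.4, -1.0, -0.0]
gripper_width: 0.0531
finger_force: 47.6
```

>>> step_arm(increments=[{"delta_pos": [5,-40,0],"twist": [0,0,0.05],"hand": 0.6},{"delta_pos": [20,-78,0],"twist": [0,0,0.1],"hand": 0.6},{"delta_pos": [40,-112,0],"twist": [0,0,0.1],"hand": 0.6},{"delta_pos": [60,-145,0],"twist": [0,0,0.1],"hand": 0.6},{"delta_pos": [80,-175,0],"twist": [0,0,0.1],"hand": 0.6},{"delta_pos": [103,-190,0],"twist": [0,0,0.1],"hand": 0.6},{"delta_pos": [103,-190,0],"twist": [0,0,0.1],"hand": 0.6},{"delta_pos": [103,-190,0],"twist": [0,0,0.1],"hand": 0.6}])

```text
t: 28.95
tcp_pos: [0.602, -0.3502, 0.2587]
tool_rot: [0.676, 0.737, -0.001, -0.001]
force: [-0.7, 0.1, -0.2]
gripper_width: 0.0531
finger_force: 47.6
```

Run:
```python
from h import *
p,d,cal=look("w13"); P=cloud(d,cal)
# crate rim points
m=(P[...,2]>.092)&(P[...,2]<.108)&(abs(P[...,0]-.601)<.075)&(abs(P[...,1]+.305)<.13)
print(m.sum(),cv2.minAreaRect((P[m][:,:2]*1000).astype(np.float32)))
h=cv2.inRange(cv2.cvtColor(p,cv2.COLOR_BGR2HSV),(15,60,150),(32,255,255))
print(rect(cal,h,.1,800))
```

```text
t 28.95 tcp [ 602.  -350.2  258.7] c 5.0 j [-0.    0.62  0.74  1.5  -0.44  1.19  0.9 ] w 53.1 ff 47.6 F [-0.7  0.1 -0.2]
5038 ((601.9552001953125, -303.400634765625), (100.54544067382812, 191.6458282470703), 4.789370059967041)
[(array([ 603., -305.]), array([101., 189.]), 5.2, array([290., 120.]))]
```

>>> step_arm(increments=[{"delta_pos": [3,2,-30],"twist": [0,0,0],"hand": 0.6},{"delta_pos": [3,2,-60],"twist": [0,0,0],"hand": 0.6},{"delta_pos": [3,2,-90],"twist": [0,0,0],"hand": 0.6},{"delta_pos": [3,2,-108],"twist": [0,0,0],"hand": 0.6},{"delta_pos": [3,2,-117],"twist": [0,0,0],"hand": 0.6},{"delta_pos": [3,2,-122],"twist": [0,0,0],"hand": 0.6},{"delta_pos": [3,2,-122],"twist": [0,0,0],"hand": 0.6}])

```text
t: 29.58
tcp_pos: [0.6049, -0.3467, 0.138]
tool_rot: [0.675, 0.738, 0.0, -0.0]
force: [-0.3, -0.5, -0.1]
gripper_width: 0.0532
finger_force: 47.6
```

>>> step_arm(increments=[{"delta_pos": [0,0,-2],"twist": [0,0,0],"hand": 0.6},{"delta_pos": [0,0,-2],"twist": [0,0,0],"hand": -0.7},{"delta_pos": [0,0,0],"twist": [0,0,0],"hand": -0.8},{"delta_pos": [0,0,2],"twist": [0,0,0],"hand": -0.8},{"delta_pos": [0,0,35],"twist": [0,0,0],"hand": -0.8},{"delta_pos": [0,0,75],"twist": [0,0,0],"hand": -0.8},{"delta_pos": [0,0,110],"twist": [0,0,0],"hand": -0.8},{"delta_pos": [0,0,130],"twist": [0,0,0],"hand": -1}])

```text
t: 30.25
tcp_pos: [0.6061, -0.3489, 0.2737]
tool_rot: [0.676, 0.737, 0.001, 0.003]
force: [0.4, -0.3, 1.4]
gripper_width: 0.0848
finger_force: 0.0
```

>>> step_arm(increments=[{"delta_pos": [-35,15,0],"twist": [0,0,0],"hand": -1},{"delta_pos": [-70,30,0],"twist": [0,0,0],"hand": -1},{"delta_pos": [-95,60,0],"twist": [0,0,0],"hand": -1},{"delta_pos": [-95,100,0],"twist": [0,0,-0.08],"hand": -1},{"delta_pos": [-95,140,0],"twist": [0,0,-0.08],"hand": -1},{"delta_pos": [-95,180,0],"twist": [0,0,-0.08],"hand": -1},{"delta_pos": [-95,200,0],"twist": [0,0,-0.08],"hand": -1},{"delta_pos": [-95,200,0],"twist": [0,0,-0.08],"hand": -1}])

```text
t: 30.92
tcp_pos: [0.5109, -0.1417, 0.2685]
tool_rot: [0.701, 0.713, 0.002, -0.001]
force: [-0.1, -0.1, -0.4]
gripper_width: 0.0856
finger_force: 0.0
```

Run:
```python
from h import *
p,d,cal=look("w14"); P=cloud(d,cal)
m=((abs(P[...,2]-.134)<.008)&(abs(P[...,0]-.508)<.06)&(abs(P[...,1]+.088)<.06)).astype(np.uint8)*255
print("tall",rect(cal,m,.134,100))
p,d,cal=look("t14","top"); P=cloud(d,cal)
m=((P[...,2]>.118)&(P[...,2]<.14)&(abs(P[...,0]-.605)<.06)&(abs(P[...,1]+.348)<.06)).astype(np.uint8)*255
print("low in crate",rect(cal,m,.129,60), np.median(P[...,2][m>0]) if m.any() else 0)
```

```text
t 30.92 tcp [ 510.9 -141.7  268.5] c 0.9 j [-0.47  0.3   0.82  1.92 -0.26  1.03  0.48] w 85.6 ff 0.0 F [-0.1 -0.1 -0.4]
tall [(array([507., -84.]), array([53., 53.]), 48.9, array([273., 139.]))]
t 30.97 tcp [ 510.7 -144.8  268.8] c 0.7 j [-0.46  0.3   0.82  1.92 -0.26  1.03  0.48] w 85.5 ff 0.0 F [ 0.5 -0.8 -0.5]
low in crate [(array([ 603., -352.]), array([47., 58.]), 62.2, array([407., 144.]))] 0.12889836928120046
```

The low pot stands in the crate (lid at 129 mm). The tall pot is at (507,-85). Picking it.

>>> step_arm(increments=[{"delta_pos": [-4,40,-10],"twist": [0,0,0],"hand": -1},{"delta_pos": [-4,61,-35],"twist": [0,0,0],"hand": -1},{"delta_pos": [-4,61,-70],"twist": [0,0,0],"hand": -1},{"delta_pos": [-4,61,-100],"twist": [0,0,0],"hand": -1},{"delta_pos": [-4,61,-122],"twist": [0,0,0],"hand": -1},{"delta_pos": [-4,61,-132],"twist": [0,0,0],"hand": -1},{"delta_pos": [-4,61,-132],"twist": [0,0,0],"hand": -1}])

```text
t: 31.6
tcp_pos: [0.505, -0.0882, 0.1346]
tool_rot: [0.705, 0.709, -0.002, -0.001]
force: [1.0, -0.8, -0.7]
gripper_width: 0.0856
finger_force: 0.0
```

>>> step_arm(increments=[{"hand": 0.6,"delta_pos": [0,0,0],"twist": [0,0,0]},{"hand": 0.6,"delta_pos": [0,0,0],"twist": [0,0,0]},{"hand": 0.6,"delta_pos": [0,0,0],"twist": [0,0,0]},{"hand": 0.6,"delta_pos": [0,0,0],"twist": [0,0,0]},{"hand": 0.6,"delta_pos": [0,0,0],"twist": [0,0,0]}])

```text
t: 32.02
tcp_pos: [0.5073, -0.0871, 0.138]
tool_rot: [0.704, 0.71, 0.001, 0.001]
force: [-1.4, -0.7, 5.8]
gripper_width: 0.0531
finger_force: 46.3
```

>>> step_arm(increments=[{"hand": 0.6,"delta_pos": [0,0,20],"twist": [0,0,0]},{"hand": 0.6,"delta_pos": [0,0,50],"twist": [0,0,0]},{"hand": 0.6,"delta_pos": [0,0,85],"twist": [0,0,0]},{"hand": 0.6,"delta_pos": [0,0,115],"twist": [0,0,0]},{"hand": 0.6,"delta_pos": [0,0,130],"twist": [0,0,0]},{"hand": 0.6,"delta_pos": [0,0,130],"twist": [0,0,0]}])

```text
t: 32.52
tcp_pos: [0.5085, -0.087, 0.2707]
tool_rot: [0.704, 0.71, 0.004, 0.003]
force: [0.2, 0.3, 0.0]
gripper_width: 0.053
finger_force: 47.8
```

>>> step_arm(increments=[{"delta_pos": [-3,-40,0],"twist": [0,0,0],"hand": 0.6},{"delta_pos": [-3,-80,0],"twist": [0,0,0.05],"hand": 0.6},{"delta_pos": [-3,-120,0],"twist": [0,0,0.08],"hand": 0.6},{"delta_pos": [0,-155,0],"twist": [0,0,0.08],"hand": 0.6},{"delta_pos": [30,-173,0],"twist": [0,0,0.08],"hand": 0.6},{"delta_pos": [65,-173,0],"twist": [0,0,0.08],"hand": 0.6},{"delta_pos": [90,-173,0],"twist": [0,0,0.08],"hand": 0.6},{"delta_pos": [90,-173,0],"twist": [0,0,0.08],"hand": 0.6}])

```text
t: 33.18
tcp_pos: [0.6005, -0.2579, 0.2645]
tool_rot: [0.674, 0.739, 0.0, 0.001]
force: [-0.0, 1.8, -0.4]
gripper_width: 0.0534
finger_force: 47.9
```

>>> step_arm(increments=[{"delta_pos": [0,0,-30],"twist": [0,0,0],"hand": 0.6},{"delta_pos": [0,0,-60],"twist": [0,0,0],"hand": 0.6},{"delta_pos": [0,0,-90],"twist": [0,0,0],"hand": 0.6},{"delta_pos": [0,0,-108],"twist": [0,0,0],"hand": 0.6},{"delta_pos": [0,0,-116],"twist": [0,0,0],"hand": 0.6},{"delta_pos": [0,0,-119],"twist": [0,0,0],"hand": 0.6},{"delta_pos": [0,0,-119],"twist": [0,0,0],"hand": 0.6}])

```text
t: 33.77
tcp_pos: [0.5959, -0.2595, 0.1471]
tool_rot: [0.675, 0.737, -0.0, -0.0]
force: [0.2, -0.9, -1.0]
gripper_width: 0.0531
finger_force: 47.9
```

>>> step_arm(increments=[{"delta_pos": [0,0,-2],"twist": [0,0,0],"hand": 0.6},{"delta_pos": [0,0,-2],"twist": [0,0,0],"hand": -0.7},{"delta_pos": [0,0,0],"twist": [0,0,0],"hand": -0.8},{"delta_pos": [0,0,2],"twist": [0,0,0],"hand": -0.8},{"delta_pos": [0,0,35],"twist": [0,0,0],"hand": -0.8},{"delta_pos": [0,0,75],"twist": [0,0,0],"hand": -0.8},{"delta_pos": [0,0,110],"twist": [0,0,0],"hand": -0.8},{"delta_pos": [0,0,120],"twist": [0,0,0],"hand": -0.8}])

```text
t: 34.43
tcp_pos: [0.5982, -0.2614, 0.274]
tool_rot: [0.676, 0.737, 0.002, 0.005]
force: [0.6, -1.2, 1.1]
gripper_width: 0.0769
finger_force: 0.0
```

>>> step_arm(increments=[{"delta_pos": [-40,0,0],"twist": [0,0,0],"hand": -0.8},{"delta_pos": [-75,15,0],"twist": [0,0,0],"hand": -0.8},{"delta_pos": [-95,50,0],"twist": [0,0,0],"hand": -0.8},{"delta_pos": [-95,90,0],"twist": [0,0,0],"hand": -0.8},{"delta_pos": [-95,130,0],"twist": [0,0,0],"hand": -0.8},{"delta_pos": [-95,170,0],"twist": [0,0,0],"hand": -0.8},{"delta_pos": [-95,210,0],"twist": [0,0,0],"hand": -0.8},{"delta_pos": [-95,250,0],"twist": [0,0,0],"hand": -0.8}])

```text
t: 35.1
tcp_pos: [0.5009, -0.0076, 0.2678]
tool_rot: [0.675, 0.737, 0.001, 0.0]
force: [1.0, 0.0, 0.9]
gripper_width: 0.0769
finger_force: 0.0
```

>>> step_arm(increments=[{"delta_pos": [0,40,0],"twist": [0,0,0],"hand": -0.8},{"delta_pos": [0,80,0],"twist": [0,0,0],"hand": -0.8},{"delta_pos": [0,120,0],"twist": [0,0,0],"hand": -0.8},{"delta_pos": [0,160,0],"twist": [0,0,0],"hand": -0.8},{"delta_pos": [0,200,0],"twist": [0,0,0],"hand": -0.8},{"delta_pos": [0,200,0],"twist": [0,0,0],"hand": -0.8},{"delta_pos": [0,200,0],"twist": [0,0,0],"hand": -0.8}])

```text
t: 35.68
tcp_pos: [0.5007, 0.1932, 0.2671]
tool_rot: [0.673, 0.739, 0.0, 0.0]
force: [0.2, -0.5, 0.1]
gripper_width: 0.0766
finger_force: 0.0
```

Run:
```python
from h import *
p,d,cal=look("t15","top"); s,_,_=look("s15","scene")
cv2.imwrite("pics/c15.png",np.vstack([cv2.resize(p[110:310,60:480],(640,305)),cv2.resize(s[110:390,160:520],(379,295)).copy() if 0 else cv2.resize(s[130:390,100:520],(640,295))]))
```

```text
t 35.68 tcp [500.7 193.2 267.1] c 5.3 j [-1.01  0.29  0.7   1.9  -0.22  1.03 -0.12] w 76.6 ff 0.0 F [ 0.2 -0.5  0.1]
t 35.73 tcp [501.1 190.9 267.2] c 5.1 j [-1.    0.29  0.7   1.9  -0.22  1.03 -0.12] w 76.7 ff 0.0 F [ 1. -1. -0.]
```

View pics/c15.png

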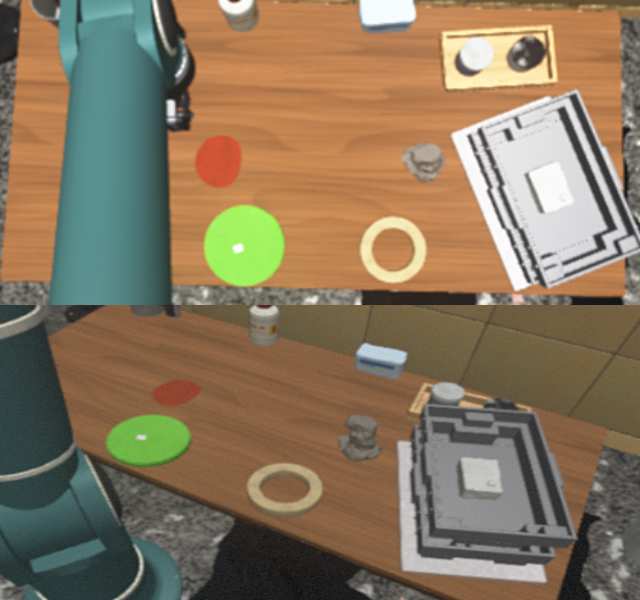

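The final views show the stack level with the cast flat inside, both pots upright in the crate, the figure standing, and the arm touching nothing. Handing in.

```bash
python3 -c "
from workcell import ticket
print(ticket.job_done())"
```

```text
the job is handed in; nothing more can be done
None
```

The job is handed in at about 36 s: both tools are in the base tray, the loose tray is turned and level on its ledges with the cast flat inside, and both pots stand in the crate with the figure untouched (no verdict was returned).

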